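# Set up the heat-lamp station for service

## Task

Set up the warming station for service: first swing its heat-lamp hood up and back until it stands upright or beyond, clear of the plate; then stand every dip cup upright on the black warming plate and hang every pair of tongs from the drip rail over the station's own tong rail, astride the bar. Finally lower the hood gently to the orange 45-degree mark, let go, and make sure that it stays there by itself; leave the other things on the counter where they are.

Things in the scene. Friction and masses are not known exactly. Their poses are not given: they have to be found in the camera images.
- station: Stainless warming station, fixed, 230 mm deep (x) by 320 mm wide (y), 23 mm high base; origin at the centre of its underside, own x away from the front (heat knob) towards the hinge, y to its left, z up. The black plate is on top; the tong rail runs along its left side; the hood hinges at its back.
- plate_mid (a point): Centre of the black warming plate (its surface, on which cups stand, 23 mm above the counter), axes as the station's. The free plate is 186 mm (x) by 280 mm (y), within a steel lip that stands 10 mm above it. Room for three cups side by side along y.
- rail_mid (a point): Middle of the axis of the station's tong rail, a round bar 10 mm thick, 165 mm above the counter, along the station's x, 215 mm to the left of the station's centre. The straight part reaches 76 mm either way to bent-down end posts; 40 mm or more apart suits two pairs of tongs.
- hood_hinge (a point): Middle of the hood's hinge axis, 100 mm above the counter, 100 mm behind the station's centre; the axis is along the station's y. White discs at both ends carry ticks each 15 degrees, the one at 45 degrees larger and orange; a red pointer on the hood runs over them.
- hood_handle (a point): Middle of the hood's handle, a black round bar 15 mm thick, 114 mm long, parallel to the hinge axis and 190 mm from it, on two 10 mm stems at 62 mm either side; 55 mm of free space between bar and lamp housing. The housing (250 mm wide, 100 mm deep, 30 mm thick) lies between handle and hinge. Pinch it from above at any angle; the bar may turn between the fingers.
- hood (a joint): Angle of the hood in rad: 0 level towards the front, 0.785 = 45 degrees (the orange mark), 1.571 upright, stop at 1.92 leaning back; 0 lower stop. Friction hinge: it stays at any angle where it is left; moving it takes about 2 to 8 N at the handle. Starts low, at about 12 to 29 degrees.
- drip_rail: Drying stand, fixed: grey drip tray 110 by 210 mm with a round bar 10 mm thick above it along its own y, bar axis 165 mm above the counter; origin at the centre of its underside. The straight bar reaches 76 mm either way to its posts.
- tongs_a: Red-grip serving tongs, rigid, a U of 18 mm steel strip hung over the drip rail. Origin inside the bend, where it rests on the bar (5 mm above the bar's axis); z up, y along the bar, legs along x 35 mm apart over outsides, 27 mm inside, straight to 63 mm below the origin, then spreading a little; 125 mm long. Pinch across the legs 25 mm below the origin. 50 g. May be absent.
- tongs_b: The same with green grips. May be absent.
- dip_cup_a: Small open white cup, 76 mm across the rim, 52 mm across the foot, 47 mm high, thin straight wall leaning outward by about 16 degrees; origin at the centre of its underside, z up. Grasp the rim, one finger inside. About 80 g. May be absent.
- dip_cup_b: The same kind of cup. May be absent.
- dip_cup_c: The same kind of cup. May be absent.
- order_pad: Purple order pad, 140 by 99 by 14 mm, lying in front; leave it where it is.
- calculator: Desk calculator, 125 by 78 by 16 mm, lying behind the station; leave it where it is.
- tape_roll: Brown tape roll, 92 mm across, 48 mm high, behind the cups; leave it where it is.
- sauce_bottle: Yellow sauce bottle, 62 mm thick, 206 mm high, behind the cups; leave it where it is.
Things that resemble listed ones, but are neither listed nor needed, are in the scene too. What is shaped like the tongs_b but blue or turquoise is not meant. What is shaped like the dip_cup_a but turquoise is not meant.

How it is judged:
By the outcome, as a careful person would: the job done as asked, in the order asked, and still so for the second after the job is handed in, with the robot touching nothing.
Of dip_cup_a, dip_cup_b, dip_cup_c only 2 to 3 are there at a start; the rules pass over those that are not, and their reading is None.
Of tongs_a, tongs_b only 1 to 2 are there at a start; the rules pass over those that are not, and their reading is None.
At some moment in a run one of dip_cup_a, dip_cup_b, dip_cup_c may be knocked a few centimetres aside while the robot is not near it.
It also fails if it takes over 208 s, if anything falls off the work surface, if the arm or the gripper's body presses on something with over 40 N, if the wrist force passes 120 N, or if a joint passes its speed limit or range.

## Robot

A 7-joint arm with a two-finger parallel gripper is mounted at the origin on a cart in front of the work surface, level with it; the furniture and walls round the work are solid. World frame = base frame: x ahead of the robot, y to its left, z up, the work surface at z = 0. Lengths are in mm, angles in rad, forces in N, time in s.
With the tool pointing down it reaches from about 400 to 875 mm from the base axis. Payload 4.4 kg.
Tool frame: the origin (TCP) lies midway between the tips of the shut fingers; the grasp point (between the pads) lies 19 mm behind it (ctrl.grip_point_offset is the distance from the TCP to the grasp point, in mm); z points along the fingers, y is the direction in which the jaws open and shut (so a half turn about z gives the same grasp; the last joint's range is limited). The gripper opens to 85 mm and grips with 20 to 120 N. Pads are 22 mm wide; open, the fingers measure 114 mm over their backs; the gripper's body (76 mm by 85 mm) begins 54 mm behind the grasp point. The pads swing forward as they close: fully open they stand 13 mm farther back than shut.
Start: joints at [-1.189, 0.628, 0.038, 1.517, -0.027, 0.996, -0.02], TCP at [281.419, 585.936, 231.313] pointing down, gripper open.
Joint ranges: [-3.06, 3.06], [-0.37, 2.12], [-1.25, 1.32], [0.18, 2.47], [-1.1, 4.24], [0.23, 1.98], [-2.94, 2.94]. Speed limits (rad/s): [2.57, 2.57, 3.14, 3.14, 3.14, 3.14, 3.14].

## Interface

Orientations are given as [roll, pitch, yaw] about the fixed x, y, z axes, in that order (R = Rz(yaw) Ry(pitch) Rx(roll)).
In Python, from cell import ctrl, imaging, models gives the robot as it stands. The module is installed in compiled form; this text tells all that it offers.
- The arm moves only by the tool drive_tool, never from a script. Its argument "deltas" is text: rows parted by semicolons, each of 5 numbers parted by spaces: the shift along the tool's x, y, z in m, then the turn about the tool's z in degrees, then the finger opening in m, from 0 to 0.0854. A call has 1 to 12 rows; each row is the pose to reach, as a shift and turn from the pose commanded when the call began, along the tool's axes at that moment; what a row does not reach only later rows make up. A row lasts 1/8 s, in which the tool goes at most 62.5 mm and 10.7 degrees, less where a joint would pass 70% of its speed; a pose out of reach is approached as far as the arm can. A call with a gripper value outside its range is refused whole. The fingers move at their own pace and stop on an object; the grip force is fixed at half the most. Time passes only in rows, so rows that repeat a pose let the fingers close. It gives the time, the measured TCP pose, the force and the opening at its end, in the units of the state.
- ctrl.read_state(): the state, without advancing time (a new reading comes with each control period).
- imaging.get_image(name): name is "scene" or "top" or "wrist"; returns a dict with "color" (400x640x3 uint8, red, green, blue), "range_z" (400x640 float32, mm along the optical axis (not along the pixel's ray), 0 where there is no reading), "vfov" (degrees; the focal length in pixels is half the picture's height over the tangent of half this angle, whatever the lens; pixels are square), "cx", "cy" (the principal point, pixels), "k1" (the pictures are not rectified: a ray, as slopes to the right and down, at radius r is drawn at 1 + k1 r^2 times it, then the intrinsics apply), "extrinsics" (4x4, takes a point from camera to world coordinates). Camera axes: x right, y down, z forward; pixel columns grow to the right and rows downward; lengths in mm; the calibration is good to about 2 mm. A picture is of the moment at which its call begins.
- ctrl.finish_job(): hands the job in, once; it reports no verdict.
Trained networks look in a picture, given as the dict that the camera call returned (one of the last four; its "shot" number tells which), for a name from the list of things; names that differ only in an ending like _2 or _b are one class to them, and where a whole thing is asked for, a point or a joint stands for the part that bears it (a point fixed in the world has none). Each returns a list of dicts, best first, with "score" (0 to 1); they miss things now and then, are a little off and sometimes report something else, mostly with a low value. They report only what shows in the picture. A call takes as long as a camera call. They do not tell look-alikes from the thing itself.
- models.spot_in(picture, thing): "point" ([column, row] in pixels, amid what is visible of it).
- models.landmark_of(picture, thing): "point" ([column, row] in pixels: a listed point, or the origin of a listed thing).
The state is a dict: "clock": time; "qpos": joint angles; "qd": joint speeds; "tau": joint torques, N m; "eef_pos": TCP position; "tool_rot": TCP orientation; "force": force on the tool from outside, world axes, zero at the start; "torque": the same for the moment, N m; "width": finger opening in mm.
Only numpy, scipy, OpenCV 4.12 (cv2) and the standard library are available. Lean on these libraries where they do the work, as an engineer would, in place of code of your own. Each camera call takes 0.05 s, during which the arm holds its last target.

## Working session

There is one attempt and no reset: what is moved stays moved. The work goes in short steps, Python scripts to look and compute and a tool call to move; the robot and the scene stay as the last step left them, time stands still between calls to the robot, and variables do not carry over. Pictures are saved under pics/ and viewed, and the job is handed in when it is done.

Besides the shell and the picture viewer there is one more tool, called after "Emit:" by a JSON object that holds its "name" and its "arguments", one argument or row to a line. drive_tool: Moves the arm, as the interface text tells. Its arguments: {"type":"object","properties":{"deltas":{"type":"string"}},"required":["deltas"]}

```bash
mkdir -p pics; ls
cat > h.py <<'E'
import numpy as np, cv2
from cell import ctrl, imaging, models
def K(p):
    h=p['color'].shape[0]; f=h/2/np.tan(np.radians(p['vfov'])/2)
    return f,p['cx'],p['cy'],p['k1']
def ray(p,u,v):
    f,cx,cy,k=K(p); xd=(u-cx)/f; yd=(v-cy)/f; rd=np.hypot(xd,yd); r=rd*1.0
    for _ in range(30): r=rd/(1+k*r*r)
    s=np.where(rd>1e-9,r/np.maximum(rd,1e-9),1.); return xd*s,yd*s
def cloud(p):
    v,u=np.mgrid[0:p['color'].shape[0],0:p['color'].shape[1]].astype(float)
    x,y=ray(p,u,v); z=p['range_z'].astype(float); P=np.stack([x*z,y*z,z,np.ones_like(z)],-1)@np.array(p['extrinsics']).T
    P=P[...,:3]; P[z<=0]=np.nan; return P
def onplane(p,u,v,zz):
    x,y=ray(p,np.array(float(u)),np.array(float(v))); E=np.array(p['extrinsics']); d=E[:3,:3]@np.array([x,y,1.]); o=E[:3,3]
    return o+d*(zz-o[2])/d[2]
def proj(p,X):
    E=np.linalg.inv(np.array(p['extrinsics'])); c=E[:3,:3]@np.array(X,float)+E[:3,3]; x,y=c[:2]/c[2]; f,cx,cy,k=K(p); s=1+k*(x*x+y*y); return cx+f*x*s,cy+f*y*s
def save(p,n,crop=None,sc=1):
    im=p['color'][...,::-1].copy()
    if crop: a,b,c,d=crop; im=im[b:d,a:c]
    if sc!=1: im=cv2.resize(im,None,fx=sc,fy=sc,interpolation=cv2.INTER_CUBIC)
    cv2.imwrite('pics/'+n+'.png',im)
E
python3 - <<'E'
from h import *
s=ctrl.read_state(); print({k:np.round(v,3).tolist() for k,v in s.items()})
for n in ['scene','top','wrist']:
    p=imaging.get_image(n); save(p,n+'0'); print(n,p['vfov'],p['k1'],np.round(p['extrinsics'],3).tolist())
E
```

```text
pics
{'clock': 0.0, 'qpos': [-1.189, 0.629, 0.038, 1.518, -0.027, 0.996, -0.02], 'qd': [-0.002, -0.003, 0.001, 0.0, 0.001, 0.001, -0.001], 'tau': [-0.0, -56.341, 1.226, -19.344, 0.011, 0.011, 0.0], 'eef_pos': [281.15, 585.348, 230.383], 'tool_rot': [-3.14, 0.0, 2.694], 'force': [-0.465, 0.108, -0.337], 'torque': [-0.01, -0.023, -0.013], 'width': 85.512}
scene 46.03704107229335 -0.0403397569238593 [[-0.682, -0.489, 0.544, -249.607], [-0.731, 0.467, -0.496, 746.015], [-0.011, -0.736, -0.677, 1108.245], [0.0, 0.0, 0.0, 1.0]]
top 47.649368805647896 0.04481852909254105 [[-0.01, -0.984, 0.176, 276.672], [-1.0, 0.01, -0.004, 25.842], [0.002, -0.176, -0.984, 1685.063], [0.0, 0.0, 0.0, 1.0]]
wrist 68.78472343162781 -0.04552632017689981 [[0.432, 0.87, 0.237, 221.44], [0.902, -0.417, -0.115, 614.207], [-0.001, 0.263, -0.965, 372.754], [0.0, 0.0, 0.0, 1.0]]
```

View pics/scene0.png

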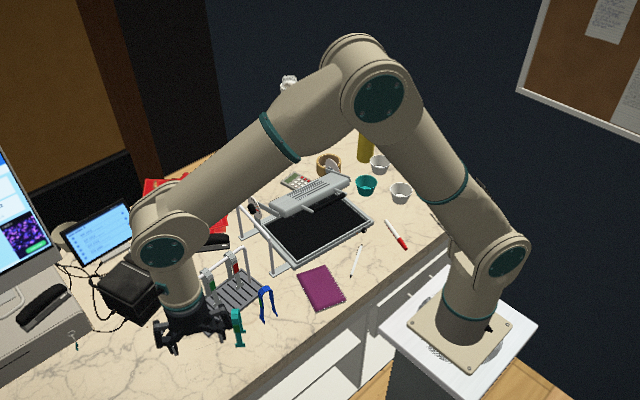

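View pics/top0.png

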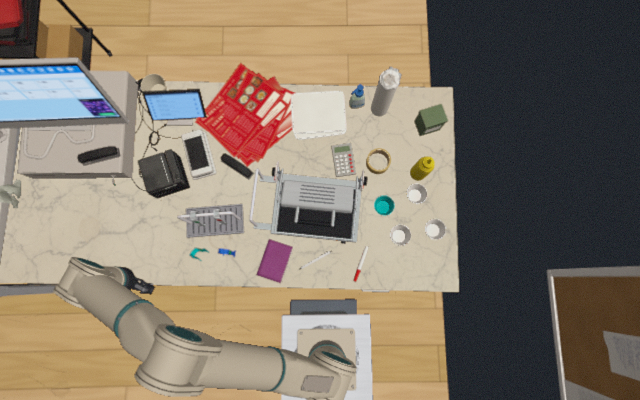

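View pics/wrist0.png

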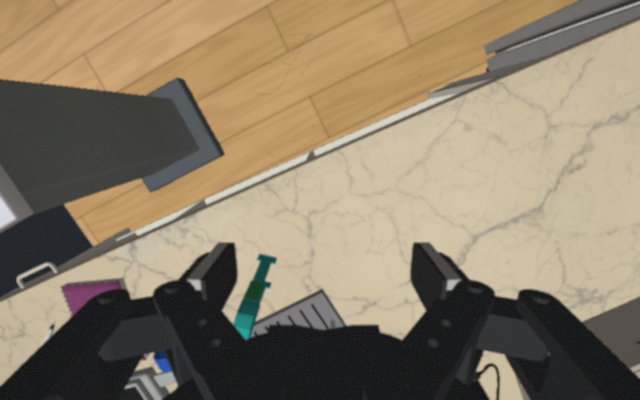

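Run:
```python
from h import *
p=imaging.get_image('top'); save(p,'t1',(170,150,470,280),2.6); 
P=cloud(p)
for n in ['plate_mid','rail_mid','hood_hinge','hood_handle','station','drip_rail','tongs_a','dip_cup_a']:
    for r in models.landmark_of(p,n)[:6]:
        u,v=map(int,np.round(r['point'])); print(n,round(r['score'],2),np.round(r['point'],1),np.round(P[v,u]))
q=imaging.get_image('scene'); save(q,'s1',(180,120,440,330),3)
for n in ['plate_mid','rail_mid','hood_hinge','hood_handle','station','drip_rail','tongs_a','dip_cup_a']:
    for r in models.landmark_of(q,n)[:6]:
        print(n,round(r['score'],2),np.round(r['point'],1))
```

```text
plate_mid 0.57 [316.  210.9] [523.  32.  25.]
rail_mid 0.95 [252.5 194.9] [559. 249. 164.]
rail_mid 0.35 [312.8 209.1] [513.  42. 137.]
rail_mid 0.2 [274.6 262.8] [334. 184.   6.]
rail_mid 0.2 [346.4 161.3] [719. -85.  -0.]
hood_handle 0.88 [312.9 221.6] [463.  41. 179.]
station 0.87 [315.1 207.5] [515.  35. 145.]
station 0.38 [397.9 237.2] [ 425. -272.    4.]
station 0.2 [413.2 193.5] [ 587. -335.    2.]
drip_rail 0.63 [215.6 219.3] [479. 370. 156.]
tongs_a 0.62 [192.2 250. ] [377. 454. 131.]
tongs_a 0.61 [195.4 212. ] [506. 446. 141.]
tongs_a 0.61 [223.5 250.7] [373. 347. 123.]
tongs_a 0.48 [213.5 212.8] [498. 374. 171.]
tongs_a 0.43 [346.2 159.9] [718. -84.  19.]
dip_cup_a 0.65 [396.3 235.8] [ 429. -264.    5.]
dip_cup_a 0.64 [381.3 207.9] [ 535. -213.    1.]
dip_cup_a 0.58 [415.3 193.8] [ 587. -342.    6.]
dip_cup_a 0.58 [431.4 230.2] [ 451. -396.   -1.]
plate_mid 0.61 [316.4 225.2]
rail_mid 0.68 [255.7 218.9]
hood_handle 0.58 [328.2 202.1]
hood_handle 0.37 [251.4 219.7]
station 0.9 [312.9 225.1]
drip_rail 0.78 [224.9 300.5]
tongs_a 0.73 [231.8 254.9]
tongs_a 0.67 [234.3 311.5]
tongs_a 0.63 [261.3 288.6]
tongs_a 0.6 [321.9 288. ]
dip_cup_a 0.88 [398.2 197.1]
dip_cup_a 0.84 [365.3 193.6]
dip_cup_a 0.83 [379.5 169.6]
```

View pics/t1.png

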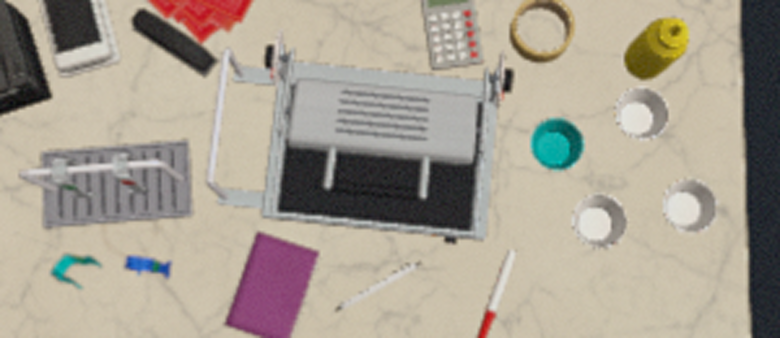

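View pics/s1.png

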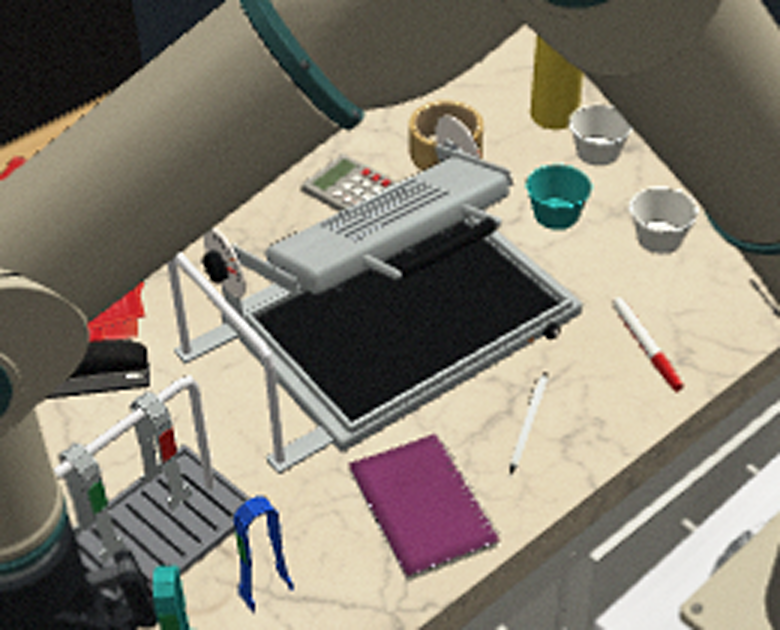

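Run:
```python
from h import *
p=imaging.get_image('top'); P=cloud(p); X=P.reshape(-1,3); C=p['color'].reshape(-1,3).astype(int)
def box(x0,x1,y0,y1,z0,z1):
    m=(X[:,0]>x0)&(X[:,0]<x1)&(X[:,1]>y0)&(X[:,1]<y1)&(X[:,2]>z0)&(X[:,2]<z1); return m
def line(m,n):
    a=X[m]; c=np.median(a,0); d=np.linalg.svd(a-a.mean(0))[2][0]; t=(a-a.mean(0))@d
    print(n,len(a),a.mean(0).round(1),d.round(3),t.min().round(),t.max().round())
line(box(420,680,200,290,152,176),'rail'); line(box(420,560,300,480,155,168),'drip')
m=box(300,800,-200,300,-5,400)
# counter level
print(np.nanmedian(X[box(350,420,-150,0,-20,20)],0))
# hood: points z 60..300
for lo in range(420,680,10):
    a=X[box(lo,lo+10,-60,120,40,320)]
    if len(a): print(lo,len(a),a.mean(0).round(0),a[:,2].min().round(),a[:,2].max().round())
# black plate
m=box(380,680,-150,200,10,40)&(C.sum(1)<110)
a=X[m]; print('plate',len(a),a.min(0).round(),a.max(0).round()); r=cv2.minAreaRect(a[:,:2].astype(np.float32)); print(r)
m=box(380,680,-150,200,-20,80)&(C.sum(1)<110)
# white cups
u=np.arange(640)
for n,(x,y) in dict(c1=(587,-342),c2=(451,-396),c3=(429,-264),dec=(535,-213)).items():
    m=box(x-55,x+55,y-55,y+55,35,60); a=X[m]; 
    if len(a)>5: print(n,len(a),cv2.minEnclosingCircle(a[:,:2].astype(np.float32)),a[:,2].max())
for n,b in dict(order=(250,420,100,280,8,25),tape=(560,760,-260,-120,30,60),bottle=(550,760,-420,-250,70,260)).items():
    a=X[box(*b)]; print(n,len(a),a.min(0).round(),a.max(0).round()) if len(a) else 0
```

```text
rail 158 [560.  243.  167.4] [-0.994  0.108 -0.005] -96.0 90.0
drip 99 [493.5 395.1 164.5] [-0.082  0.997  0.009] -79.0 85.0
[ 3.83233250e+02 -7.41950450e+01 -1.21580335e-01]
420 1 [421. -22.  41.] 41.0 41.0
430 1 [436.  94.  41.] 41.0 41.0
440 4 [450.  -8. 172.] 170.0 174.0
450 62 [456.  11. 172.] 164.0 179.0
460 87 [464.  47. 171.] 160.0 181.0
470 34 [473.  54. 167.] 157.0 177.0
480 17 [485.  32. 162.] 153.0 169.0
490 17 [495.  38. 158.] 152.0 165.0
500 50 [506. -16. 150.] 136.0 165.0
510 142 [515.  14. 153.] 130.0 163.0
520 146 [525.  38. 155.] 132.0 164.0
530 150 [535.  32. 155.] 142.0 165.0
540 149 [545.  30. 151.] 141.0 159.0
550 122 [555.  32. 147.] 137.0 156.0
560 150 [565.  29. 144.] 135.0 152.0
570 131 [575.  30. 141.] 129.0 150.0
580 124 [585.  28. 136.] 126.0 148.0
590 143 [595.  34. 132.] 122.0 142.0
600 81 [604.  50. 129.] 119.0 138.0
610 31 [613.  90. 126.] 116.0 134.0
plate 334 [426. -98.  11.] [536. 172.  32.]
((481.7823486328125, 36.955474853515625), (265.9452209472656, 86.61302947998047), 83.71048736572266)
c1 91 ((595.4293212890625, -345.3347473144531), 50.786991119384766) 59.28850734421326
c2 80 ((450.7291564941406, -398.47381591796875), 38.09968566894531) 54.14943694815611
c3 86 ((430.9686279296875, -272.89361572265625), 38.17913055419922) 54.89833832396016
dec 82 ((539.1882934570312, -217.1148223876953), 38.3226318359375) 53.93702697596859
order 753 [255. 103.   8.] [418. 277.  24.]
tape 233 [ 560. -248.   30.] [ 756. -120.   60.]
bottle 322 [ 638. -385.   72.] [ 697. -325.  208.]
```

```bash
cat >> h.py <<'E'
def go(x,y,z,yawdeg,n=None):
    "delta from the measured pose to a target TCP; yaw chosen modulo 180 nearest"
    s=ctrl.read_state(); e=s['eef_pos']; yw=s['tool_rot'][2]; d=np.array([x,y,z])-e
    c,sn=np.cos(yw),np.sin(yw)
    t=-(yawdeg-np.degrees(yw)); t=(t+90)%180-90
    print('pos',np.round(e,1),'yaw',round(np.degrees(yw),1),'force',np.round(s['force'],1),'w',round(s['width'],1),'clk',s['clock'],'q7',round(s['qpos'][6],2))
    print('delta m: %.4f %.4f %.4f turn %.1f'%((d[0]*c+d[1]*sn)/1e3,(d[0]*sn-d[1]*c)/1e3,-d[2]/1e3,t))
E
python3 -c "
from h import *
go(430,38,300,83.8)"
```

```text
pos [281.4 585.9 231.3] yaw 154.3 force [-0.1  0.2  0.5] w 85.5 clk 1.1 q7 -0.02
delta m: -0.3712 -0.4296 -0.0687 turn 70.5
```

Emit:
{"name": "drive_tool", "arguments": {
  "deltas": "0 0 -0.06 0 0.085; -0.037 -0.043 -0.069 7 0.085; -0.074 -0.086 -0.069 14 0.085; -0.111 -0.129 -0.069 21 0.085; -0.148 -0.172 -0.069 28 0.085; -0.186 -0.215 -0.069 35 0.085; -0.223 -0.258 -0.069 42 0.085; -0.26 -0.30 -0.069 49 0.085; -0.297 -0.344 -0.069 56 0.085; -0.334 -0.387 -0.069 63 0.085; -0.371 -0.43 -0.069 70.5 0.085; -0.371 -0.43 -0.069 70.5 0.085"
}}

```text
clock: 2.6
eef_pos: [430.5, 33.2, 300.9]
tool_rot: [3.14, 0.001, 1.454]
force: [0.2, 1.1, -0.5]
width: 84.6
```

Run:
```python
from h import *
go(459,38,200,83.8)
p=imaging.get_image('wrist'); save(p,'w1'); 
q=imaging.get_image('top'); save(q,'t2',(170,150,470,280),2.6)
for n in ['hood_handle','plate_mid','hood_hinge']:
    for r in models.landmark_of(p,n)[:3]: print(n,r)
```

```text
pos [430.5  33.2 300.9] yaw 83.3 force [ 0.2  1.1 -0.5] w 84.6 clk 2.6 q7 -0.08
delta m: 0.0080 0.0278 0.1009 turn -0.5
hood_handle {'point': [355.9, 180.7], 'score': 0.84}
plate_mid {'point': [388.1, 160.5], 'score': 0.94}
plate_mid {'point': [356.5, 179.7], 'score': 0.32}
hood_hinge {'point': [496.4, 168.4], 'score': 0.6}
```

View pics/w1.png

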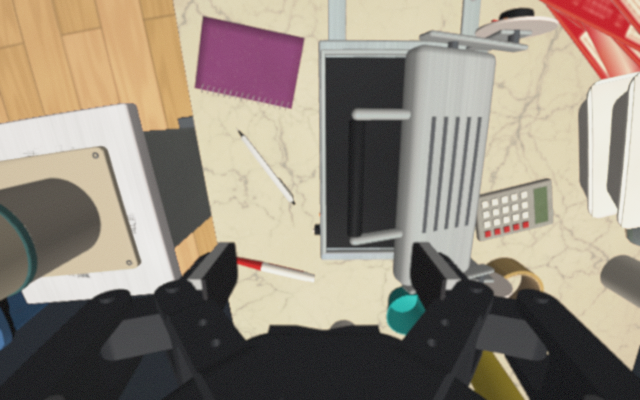

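View pics/t2.png

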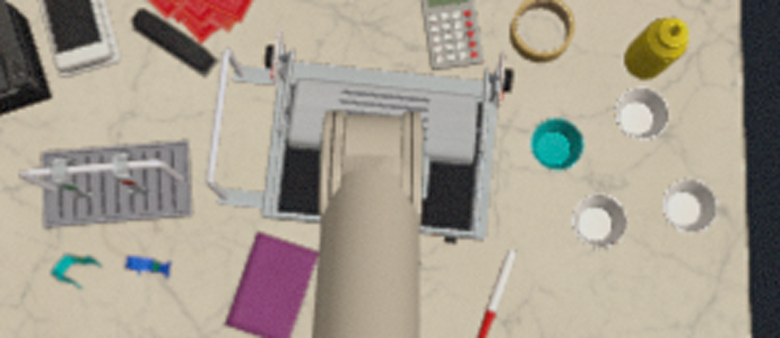

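Run:
```python
from h import *
p=imaging.get_image('wrist'); P=cloud(p)
for (u0,u1,v0,v1) in [(352,362,125,140),(352,362,170,185),(352,362,215,230)]:
    a=P[v0:v1,u0:u1].reshape(-1,3); a=a[a[:,2]>120]; print(len(a),np.median(a,0).round(1),a[:,2].max().round(1),a.mean(0).round(1))
a=P[120:235,345:368].reshape(-1,3); a=a[a[:,2]>120]
d=np.linalg.svd(a-a.mean(0))[2][0]; print(a.mean(0),d)
print([np.round(P[v,410:485:10],0).tolist() for v in (180,)])
```

```text
138 [465.2  89.9 172.4] 175.2 [465.2  90.  172. ]
150 [461.7  49.3 173.1] 175.1 [461.8  49.3 172.8]
148 [458.4   4.9 173.1] 175.2 [458.4   4.8 173.1]
[463.11317591  48.07115614 172.02415669] [-0.11540786 -0.99331412  0.00284363]
[[[517.0, 37.0, 153.0], [526.0, 36.0, 157.0], [537.0, 35.0, 155.0], [549.0, 33.0, 150.0], [562.0, 31.0, 146.0], [575.0, 28.0, 140.0], [588.0, 26.0, 136.0], [602.0, 23.0, 131.0]]]
```

```bash
python3 -c "
from h import *
go(461,44,149,83.4)"
```

```text
pos [429.4  39.1 300.2] yaw 84.0 force [-0.6  0.6 -0.3] w 84.9 clk 2.9 q7 -0.08
delta m: 0.0081 0.0309 0.1512 turn 0.6
```

Emit:
{"name": "drive_tool", "arguments": {
  "deltas": "0.008 0.031 0.03 0 0.05; 0.008 0.031 0.06 0 0.05; 0.008 0.031 0.08 0 0.05; 0.008 0.031 0.10 0 0.05; 0.008 0.031 0.115 0 0.05; 0.008 0.031 0.13 0 0.05; 0.008 0.031 0.14 0 0.05; 0.008 0.031 0.151 0 0.05; 0.008 0.031 0.151 0 0.03; 0.008 0.031 0.151 0 0.0; 0.008 0.031 0.151 0 0.0; 0.008 0.031 0.151 0 0.0"
}}

```text
clock: 4.4
eef_pos: [462.7, 42.2, 149.7]
tool_rot: [3.139, -0.0, 1.463]
force: [4.1, -0.6, -2.3]
width: 13.0
```

Emit:
{"name": "drive_tool", "arguments": {
  "deltas": "0 0 0 0 0; 0 0 0 0 0; 0 0 0 0 0; 0 0 0 0 0"
}}

```text
clock: 4.9
eef_pos: [462.7, 42.2, 149.7]
tool_rot: [3.139, -0.0, 1.463]
force: [6.0, -0.5, -1.5]
width: 13.1
```

Run:
```python
from h import *
go(461,44,149,83.4)
p=imaging.get_image('scene'); save(p,'s2',(180,100,440,310),3)
p=imaging.get_image('wrist'); save(p,'w2')
```

```text
pos [462.7  42.2 149.7] yaw 83.8 force [ 6.  -0.5 -1.5] w 13.1 clk 4.9 q7 0.11
delta m: 0.0016 -0.0019 0.0007 turn 0.4
```

View pics/w2.png

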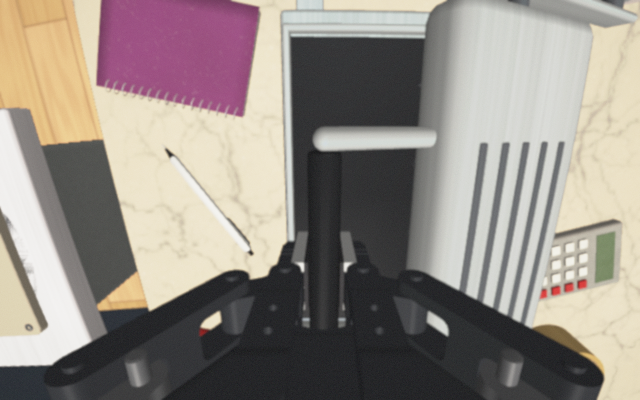

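Emit:
{"name": "drive_tool", "arguments": {
  "deltas": "0 0.005 -0.013 0 0; 0 0.013 -0.0275 0 0; 0 0.022 -0.0415 0 0; 0 0.032 -0.0545 0 0; 0 0.043 -0.067 0 0; 0 0.043 -0.067 0 0"
}}

```text
clock: 5.75
eef_pos: [502.1, 37.8, 216.3]
tool_rot: [-3.137, -0.0, 1.463]
force: [-4.5, 0.5, 6.6]
width: 12.7
```

Run:
```python
from h import *
go(461,44,149,83.4)
p=imaging.get_image('scene'); save(p,'s3',(180,100,440,310),3)
```

```text
pos [502.1  37.8 216.3] yaw 83.8 force [-4.5  0.5  6.6] w 12.7 clk 5.75 q7 0.05
delta m: 0.0017 -0.0415 0.0673 turn 0.4
```

View pics/s3.png

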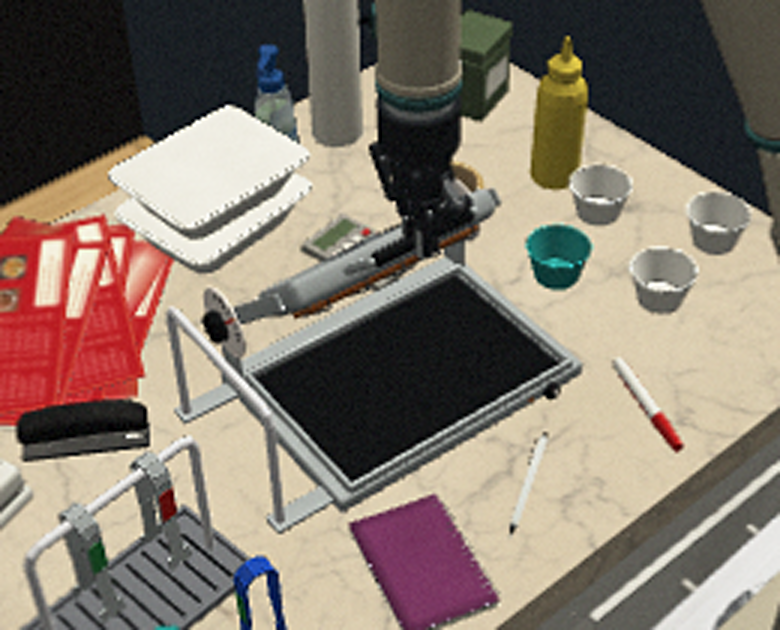

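Emit:
{"name": "drive_tool", "arguments": {
  "deltas": "0 0.012 -0.011 0 0; 0 0.025 -0.021 0 0; 0 0.0395 -0.030 0 0; 0 0.054 -0.038 0 0; 0 0.0695 -0.044 0 0; 0 0.085 -0.049 0 0; 0 0.101 -0.053 0 0; 0 0.118 -0.055 0 0; 0 0.134 -0.056 0 0; 0 0.151 -0.055 0 0; 0 0.167 -0.053 0 0; 0 0.167 -0.053 0 0"
}}

```text
clock: 7.3
eef_pos: [670.4, 19.1, 270.2]
tool_rot: [3.141, 0.0, 1.463]
force: [1.5, -0.8, 5.6]
width: 12.9
```

Run:
```python
from h import *
go(461,44,149,83.4)
p=imaging.get_image('scene'); save(p,'s4',(180,60,440,270),3)
```

```text
pos [670.4  19.1 270.2] yaw 83.8 force [ 1.5 -0.8  5.6] w 12.9 clk 7.3 q7 0.06
delta m: 0.0022 -0.2109 0.1212 turn 0.4
```

View pics/s4.png

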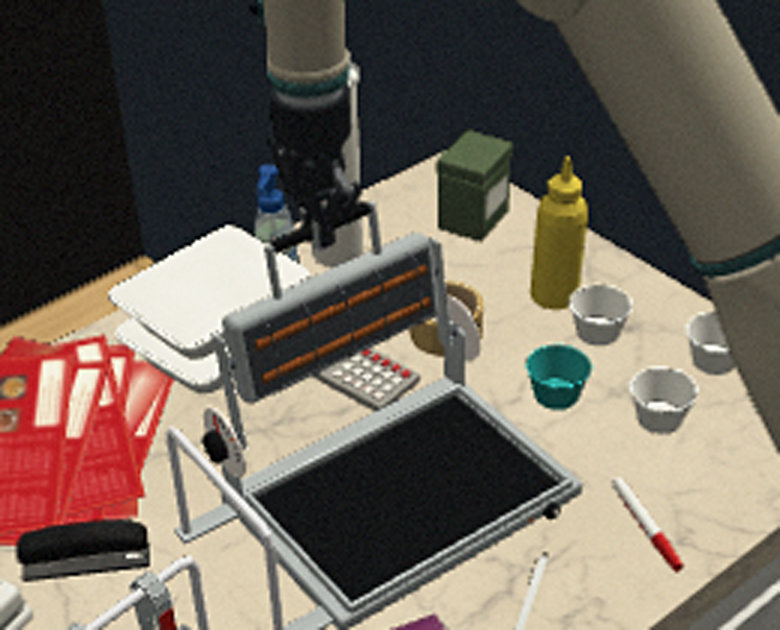

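Emit:
{"name": "drive_tool", "arguments": {
  "deltas": "0 0 0 0 0.045; 0 0 0 0 0.045; 0 0 0 0 0.045; 0 0 0 0 0.045; 0 0 -0.02 0 0.045; 0 0 -0.05 0 0.045; 0 0 -0.08 0 0.045; 0 0 -0.08 0 0.045"
}}

```text
clock: 8.35
eef_pos: [671.4, 19.5, 351.9]
tool_rot: [3.136, -0.001, 1.463]
force: [-0.9, 0.5, 0.2]
width: 45.0
```

Run:
```python
from h import *
go(470,-290,330,83.8)
p=imaging.get_image('scene'); save(p,'s5',(180,60,440,270),3)
P=cloud(p)
```

```text
pos [671.4  19.5 351.9] yaw 83.8 force [-0.9  0.5  0.2] w 45.0 clk 8.35 q7 0.04
delta m: -0.3293 -0.1671 0.0219 turn 0.0
```

View pics/s5.png

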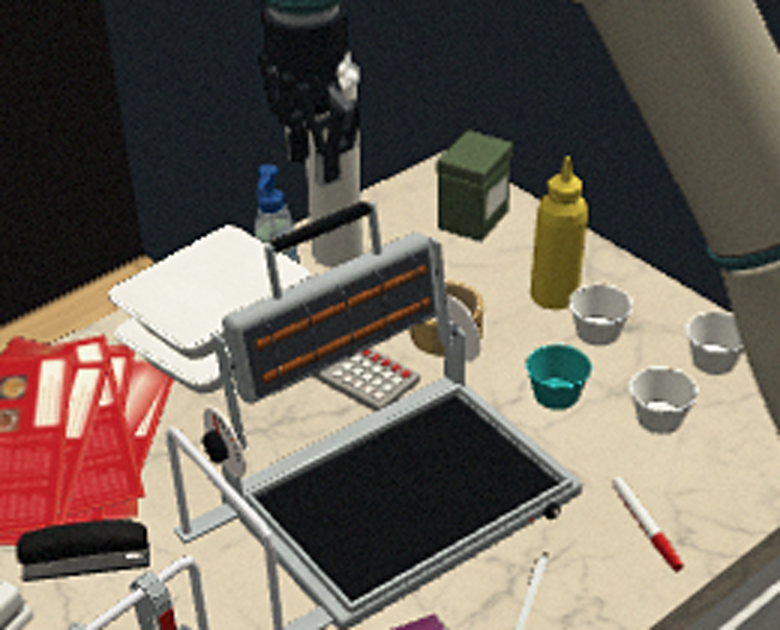

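Emit:
{"name": "drive_tool", "arguments": {
  "deltas": "-0.048 -0.019 0 0 0.045; -0.097 -0.038 0 0 0.045; -0.145 -0.056 0 0 0.045; -0.194 -0.075 0 0 0.045; -0.242 -0.094 0 0 0.045; -0.29 -0.112 0 0 0.045; -0.34 -0.131 0 0 0.045; -0.388 -0.15 0.01 0 0.045; -0.388 -0.15 0.01 0 0.045; -0.388 -0.15 0.01 0 0.045; -0.388 -0.15 0.01 0 0.045"
}}

```text
clock: 9.78
eef_pos: [480.4, -348.1, 338.7]
tool_rot: [-3.141, -0.001, 1.466]
force: [0.3, 0.6, 0.2]
width: 45.1
```

```bash
cat >> h.py <<'E'
def cups(p,draw=None):
    "white-rim circle fits from cloud: points 42-52 mm high clustered"
    P=cloud(p); m=((P[...,2]>41)&(P[...,2]<52)).astype(np.uint8)
    im=p['color'].astype(int); 
    n,l,st,ce=cv2.connectedComponentsWithStats(cv2.dilate(m,np.ones((3,3),np.uint8)))
    for i in range(1,n):
        mm=(l==i)&(m>0)
        if mm.sum()<60: continue
        a=P[mm][:,:2]; A=np.c_[2*a,np.ones(len(a))]; 
        w=np.ones(len(a),bool)
        for _ in range(4):
            s=np.linalg.lstsq(A[w],(a[w]**2).sum(1),rcond=None)[0]; r=np.sqrt(max(1,s[2]+s[0]**2+s[1]**2)); e=np.hypot(*(a-s[:2]).T)-r; w=abs(e)<max(2.5,1.5*np.std(e[w]))
        if 28<r<46: print('rim',np.round(s[:2],1),'r',round(r,1),'n',mm.sum(),'px',np.round(ce[i]),'rgb',np.median(im[mm],0))
E
python3 - <<'E'
from h import *
go(480,-350,340,83.8)
p=imaging.get_image('wrist'); save(p,'w3'); cups(p)
q=imaging.get_image('top'); save(q,'t3',(170,150,470,280),2.6); cups(q)
E
```

```text
pos [ 480.4 -348.1  338.7] yaw 84.0 force [0.3 0.6 0.2] w 45.1 clk 9.775 q7 0.71
delta m: -0.0019 -0.0002 -0.0013 turn 0.2
rim [ 710.6 -205.5] r 41.5 n 1308 px [479.  44.] rgb [217. 185. 119.]
rim [ 932.4 -218.2] r 33.5 n 307 px [610.  49.] rgb [133. 127. 116.]
rim [ 540.2 -218.3] r 36.0 n 480 px [357.  66.] rgb [ 70.  177.5 166.5]
rim [ 431.1 -273.9] r 36.6 n 447 px [283. 117.] rgb [239. 234. 223.]
rim [ 583.2 -340.3] r 36.2 n 400 px [393. 153.] rgb [235. 229. 217.]
rim [ 671.3 -357.9] r 31.4 n 108 px [436. 152.] rgb [109.   95.5  37. ]
rim [ 862.7 -396.7] r 42.9 n 340 px [555. 168.] rgb [118.5 117.   99.5]
rim [ 451.6 -399.7] r 36.3 n 342 px [308. 201.] rgb [233. 228. 217.]
rim [-136.6 -672.5] r 34.5 n 225 px [ 29. 357.] rgb [45. 50. 56.]
rim [1003.6  641.5] r 41.3 n 74 px [152.  81.] rgb [163. 151. 128.]
rim [ 710.7 -203.5] r 42.0 n 122 px [379. 160.] rgb [188. 163. 109.]
rim [703. 327.] r 39.3 n 215 px [236. 164.] rgb [51. 49. 47.]
```

View pics/w3.png

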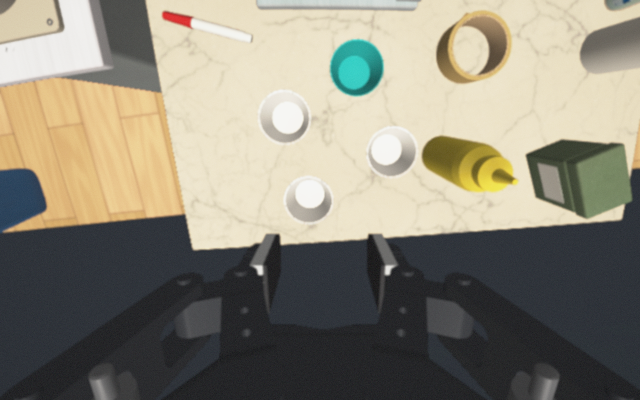

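View pics/t3.png

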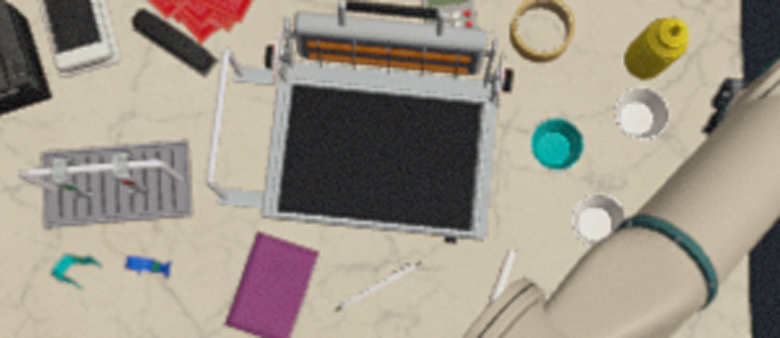

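Run:
```python
from h import *
p=imaging.get_image('top'); P=cloud(p); C=p['color'].astype(int)
m=(P[...,2]>5)&(P[...,2]<45)&(C.sum(2)<130)&(P[...,0]>400)&(P[...,0]<680)&(P[...,1]>-160)&(P[...,1]<220)
n,l,st,ce=cv2.connectedComponentsWithStats(m.astype(np.uint8),connectivity=4); i=1+np.argmax(st[1:,4]); mm=l==i
v,u=np.nonzero(mm); a=np.array([onplane(p,x,y,23)[:2] for x,y in zip(u,v)]).astype(np.float32)
print(st[i],cv2.minAreaRect(a)); print('z',np.median(P[mm][:,2]))
# rail: highest pixels; use color+height
m=(P[...,2]>150)&(P[...,2]<180)&(P[...,0]>470)&(P[...,0]<640)&(P[...,1]>215)&(P[...,1]<280); b=P[m]; d=np.linalg.svd(b-b.mean(0))[2][0]; print('rail',b.mean(0),d,len(b))
```

```text
[ 278  183   76   55 2986] ((527.1804809570312, 31.84624481201172), (266.6941223144531, 178.25765991210938), 83.62417602539062)
z 22.641828624769232
rail [553.9393719  243.63379711 167.92807351] [-0.99420945  0.10567246 -0.01951663] 148
```

```bash
python3 -c "
from h import *
go(431-33.8,-274+3.7,120,83.8)"
```

```text
pos [ 480.1 -348.8  339.2] yaw 84.0 force [0.  1.4 0.1] w 44.9 clk 9.925 q7 0.71
delta m: 0.0693 -0.0907 0.2192 turn 0.2
```

Emit:
{"name": "drive_tool", "arguments": {
  "deltas": "0.017 -0.023 0.05 0 0.042; 0.035 -0.045 0.1 0 0.042; 0.052 -0.068 0.15 0 0.042; 0.069 -0.091 0.2 0 0.042; 0.069 -0.091 0.23 0 0.042; 0.069 -0.091 0.25 0 0.042; 0.069 -0.091 0.25 0 0.042; 0.069 -0.091 0.25 0 0.042"
}}

```text
clock: 10.92
eef_pos: [397.0, -271.8, 90.0]
tool_rot: [3.14, 0.001, 1.464]
force: [-0.4, -0.5, 1.0]
width: 41.7
```

Run:
```python
from h import *
go(397.2,-270.3,16,83.8)
p=imaging.get_image('wrist'); save(p,'w4'); cups(p)
```

```text
pos [ 397.  -271.8   90. ] yaw 83.9 force [-0.4 -0.5  1. ] w 41.7 clk 10.925 q7 0.88
delta m: 0.0015 0.0001 0.0740 turn 0.1
rim [ 539.4 -217.8] r 36.3 n 2559 px [549. 113.] rgb [ 33. 126. 120.]
rim [ 430.6 -273.3] r 36.1 n 1656 px [375. 213.] rgb [199. 192. 178.]
rim [ 582.6 -339.4] r 36.2 n 1856 px [583. 279.] rgb [156.5 151.  141. ]
```

View pics/w4.png

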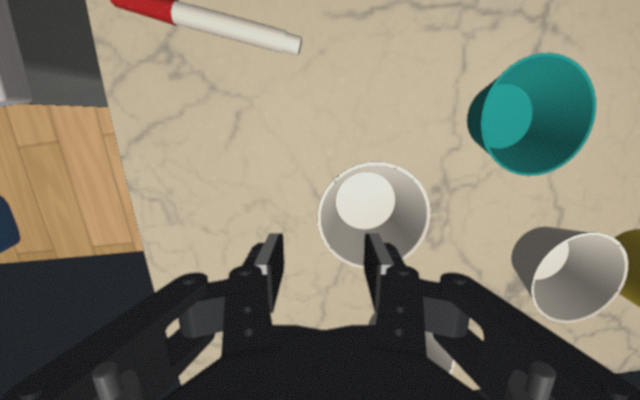

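Emit:
{"name": "drive_tool", "arguments": {
  "deltas": "0.001 0 0.02 0 0.042; 0.001 0 0.04 0 0.042; 0.001 0 0.055 0 0.042; 0.001 0 0.065 0 0.042; 0.001 0 0.072 0 0.042; 0.001 0 0.072 0 0.03; 0.001 0 0.072 0 0.02; 0.001 0 0.072 0 0.01; 0.001 0 0.072 0 0; 0.001 0 0.072 0 0; 0.001 0 0.072 0 0"
}}

```text
clock: 12.35
eef_pos: [398.3, -271.3, 20.1]
tool_rot: [3.136, 0.001, 1.463]
force: [-3.0, 2.3, 27.5]
width: 7.1
```

Run:
```python
from h import *
go(397.2,-270.3,16,83.8)
p=imaging.get_image('wrist'); save(p,'w5')
```

```text
pos [ 398.3 -271.3   20.1] yaw 83.8 force [-3.   2.3 27.5] w 7.1 clk 12.35 q7 0.96
delta m: 0.0009 -0.0012 0.0041 turn 0.0
```

View pics/w5.png

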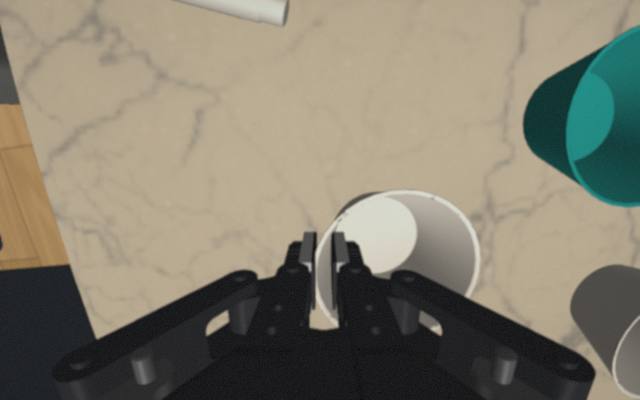

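Emit:
{"name": "drive_tool", "arguments": {
  "deltas": "0 0 -0.01 0 0; 0 0 -0.03 0 0; 0 0 -0.06 0 0; 0 0 -0.1 0 0; 0 0 -0.14 0 0; 0 0 -0.16 0 0; 0 0 -0.16 0 0"
}}

```text
clock: 13.28
eef_pos: [397.2, -270.8, 178.6]
tool_rot: [3.138, 0.001, 1.464]
force: [0.3, 0.7, 0.1]
width: 2.7
```

Run:
```python
from h import *
go(536.7-33.8,118.5+3.7,160,83.8)
p=imaging.get_image('wrist'); save(p,'w6')
```

```text
pos [ 397.2 -270.8  178.6] yaw 83.9 force [0.3 0.7 0.1] w 2.7 clk 13.275 q7 0.81
delta m: 0.4021 0.0631 0.0186 turn 0.1
```

View pics/w6.png

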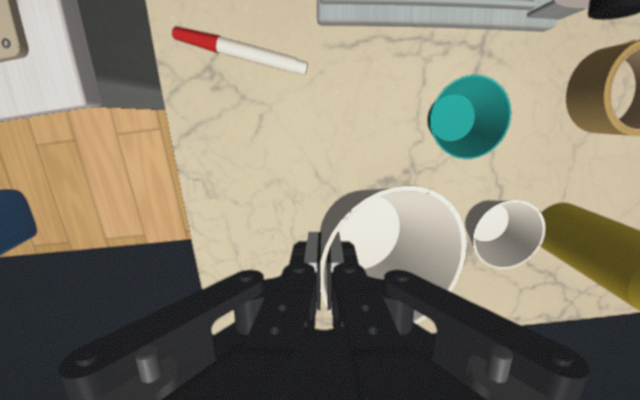

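Emit:
{"name": "drive_tool", "arguments": {
  "deltas": "0.045 0.007 0 0 0; 0.09 0.014 0 0 0; 0.14 0.022 0 0 0; 0.19 0.03 0 0 0; 0.24 0.038 0 0 0; 0.29 0.046 0 0 0; 0.34 0.054 0 0 0; 0.38 0.06 0.02 0 0; 0.402 0.063 0.05 0 0; 0.402 0.063 0.08 0 0; 0.402 0.063 0.09 0 0; 0.402 0.063 0.09 0 0"
}}

```text
clock: 14.82
eef_pos: [501.4, 121.6, 86.5]
tool_rot: [-3.139, 0.001, 1.462]
force: [-0.7, -0.7, -1.3]
width: 2.6
```

Run:
```python
from h import *
go(536.7-33.8,118.5+3.7,45,83.8)
p=imaging.get_image('wrist'); save(p,'w7'); p=imaging.get_image('scene'); save(p,'s7',(230,130,430,290),3.5)
```

```text
pos [501.4 121.6  86.5] yaw 83.8 force [-0.7 -0.7 -1.3] w 2.6 clk 14.825 q7 0.11
delta m: 0.0008 0.0014 0.0415 turn -0.0
```

View pics/w7.png

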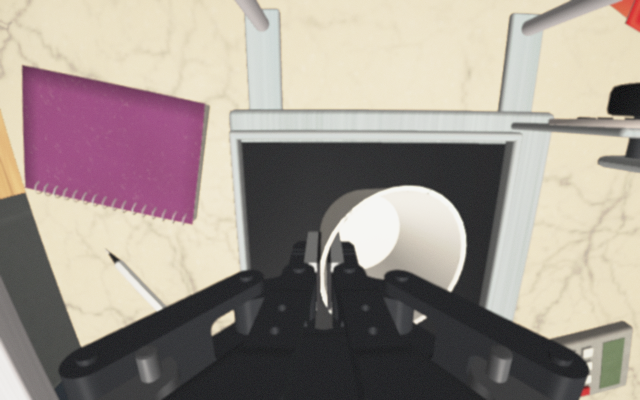

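View pics/s7.png

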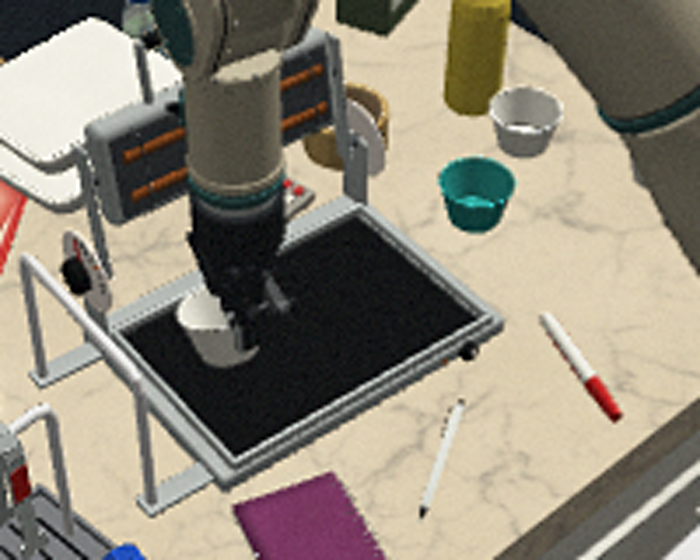

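Emit:
{"name": "drive_tool", "arguments": {
  "deltas": "0 0.001 0.012 0 0; 0 0.001 0.022 0 0; 0 0.001 0.028 0 0; 0 0.001 0.032 0 0; 0 0.001 0.032 0 0"
}}

```text
clock: 15.55
eef_pos: [502.9, 122.2, 55.0]
tool_rot: [-3.141, 0.0, 1.463]
force: [0.1, -0.2, -1.6]
width: 3.0
```

Emit:
{"name": "drive_tool", "arguments": {
  "deltas": "0 0 0.003 0 0; 0 0 0.005 0 0; 0 0 0.005 0 0"
}}

```text
clock: 15.92
eef_pos: [502.5, 122.4, 52.6]
tool_rot: [-3.141, -0.002, 1.463]
force: [-7.7, -0.6, 24.4]
width: 2.5
```

Emit:
{"name": "drive_tool", "arguments": {
  "deltas": "0 0 -0.003 0 0; 0 0 -0.003 0 0.006; 0 0 -0.003 0 0.012; 0 0 -0.003 0 0.02; 0 0 -0.003 0 0.03; 0 0 -0.003 0 0.035; 0 0 -0.003 0 0.035; 0 0 -0.02 0 0.035; 0 0 -0.06 0 0.035; 0 0 -0.12 0 0.035; 0 0 -0.17 0 0.035; 0 0 -0.22 0 0.042"
}}

```text
clock: 17.42
eef_pos: [502.9, 122.3, 272.1]
tool_rot: [3.141, -0.0, 1.463]
force: [0.8, 1.1, 0.2]
width: 42.0
```

Run:
```python
from h import *
go(452-33.8,-400+3.7,100,83.8)
p=imaging.get_image('wrist'); save(p,'w8'); P=cloud(p)
m=(P[...,2]>62)&(P[...,2]<76); 
p=imaging.get_image('scene'); save(p,'s8',(230,130,430,290),3.5); cups(p)
```

```text
pos [502.9 122.3 272.1] yaw 83.8 force [0.8 1.1 0.2] w 42.0 clk 17.425 q7 -0.07
delta m: -0.5247 -0.0285 0.1721 turn 0.0
rim [ 450.3 -400.1] r 36.4 n 83 px [419. 170.] rgb [151. 150. 140.]
rim [ 539.6 -217.3] r 36.1 n 78 px [366. 181.] rgb [ 30.5 101.5  92.5]
rim [526.  119.8] r 28.4 n 65 px [295. 228.] rgb [141. 142. 132.]
rim [1003.4  643. ] r 41.7 n 68 px [ 60. 237.] rgb [122.5 114.5  93.5]
rim [715.6 321.6] r 44.6 n 295 px [206. 238.] rgb [29. 29. 28.]
```

View pics/w8.png

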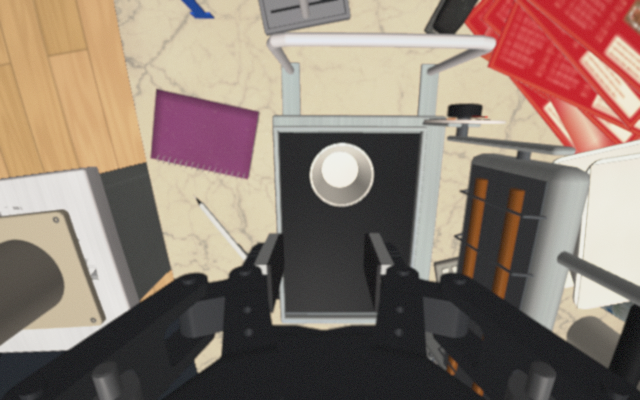

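View pics/s8.png

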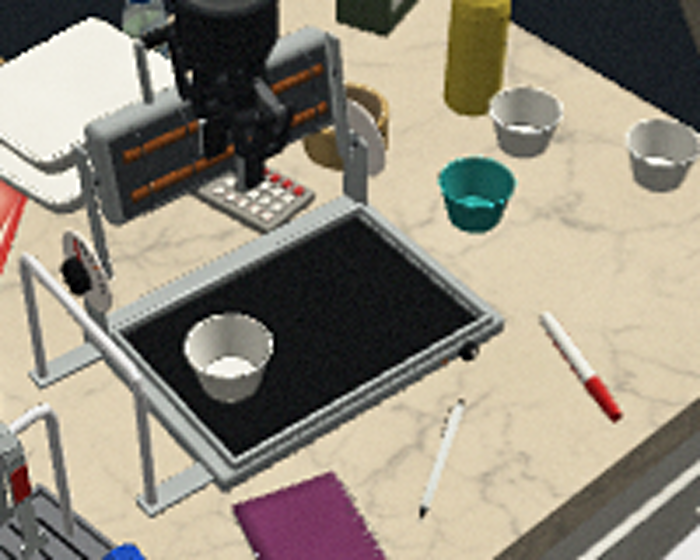

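Run:
```python
from h import *
p=imaging.get_image('wrist'); P=cloud(p); C=p['color'].astype(int)
m=(P[...,2]>63)&(P[...,2]<75)&(P[...,0]>430)&(P[...,0]<620)&(P[...,1]>50)&(P[...,1]<190); a=P[m][:,:2].astype(np.float32); print('cup',cv2.minEnclosingCircle(a),len(a))
m=(P[...,2]>150)&(P[...,2]<180)&(P[...,1]>200)&(P[...,1]<290); b=P[m]; r=cv2.minAreaRect(b[:,:2].astype(np.float32)); print('rail',r,b[:,2].max(),np.percentile(b[:,2],95)); d=np.linalg.svd(b-b.mean(0))[2][0]; print(b.mean(0),d)
m=(P[...,2]>15)&(P[...,2]<29)&(C.sum(2)<160)&(P[...,0]>400)&(P[...,0]<640)
v,u=np.nonzero(m); print('plate x at y~0,60', [ (yy, P[m&(abs(P[...,1]-yy)<4)][:,0].min(),P[m&(abs(P[...,1]-yy)<4)][:,0].max()) for yy in (40,60,80,150)], [(xx,P[m&(abs(P[...,0]-xx)<4)][:,1].max()) for xx in (480,530,590)])
```

```text
cup ((524.9424438476562, 121.08705139160156), 38.14340591430664) 643
rail ((563.3421020507812, 243.1475372314453), (10.714058876037598, 186.85653686523438), 83.83538818359375) 172.1927520091451 170.48291033069202
[560.95952979 242.72184869 168.01907189] [ 0.99381871 -0.11094367  0.00398449]
plate x at y~0,60 [(40, np.float64(437.07813665092004), np.float64(621.1409416692867)), (60, np.float64(438.342757673509), np.float64(623.4380341853463)), (80, np.float64(441.54803710280055), np.float64(625.4857724207302)), (150, np.float64(448.94705366628796), np.float64(633.0605761964741))] [(480, np.float64(172.38379179862864)), (530, np.float64(166.90615550208778)), (590, np.float64(160.6950801269468))]
```

Emit:
{"name": "drive_tool", "arguments": {
  "deltas": "-0.05 -0.003 0 0 0.042; -0.1 -0.006 0 0 0.042; -0.155 -0.009 0 0 0.042; -0.21 -0.012 0 0 0.042; -0.27 -0.015 0 0 0.042; -0.33 -0.018 0 0 0.042; -0.39 -0.021 0.01 0 0.042; -0.44 -0.024 0.04 0 0.042; -0.49 -0.027 0.09 0 0.042; -0.5245 -0.029 0.14 0 0.042; -0.5245 -0.029 0.172 0 0.042; -0.5245 -0.029 0.172 0 0.042"
}}

```text
clock: 19.08
eef_pos: [415.1, -394.1, 94.4]
tool_rot: [-3.134, -0.005, 1.461]
force: [0.4, 0.3, -0.1]
width: 42.1
```

Run:
```python
from h import *
go(417.2,-396,21,83.8)
p=imaging.get_image('wrist'); save(p,'w9'); cups(p)
```

```text
pos [ 415.1 -394.1   94.4] yaw 83.7 force [ 0.4  0.3 -0.1] w 42.1 clk 19.075 q7 1.08
delta m: -0.0017 0.0023 0.0734 turn -0.1
rim [ 582.4 -339.7] r 36.3 n 2496 px [581. 108.] rgb [187. 180. 168.]
rim [ 450.7 -400.1] r 36.1 n 1549 px [378. 217.] rgb [200. 193. 179.]
```

View pics/w9.png

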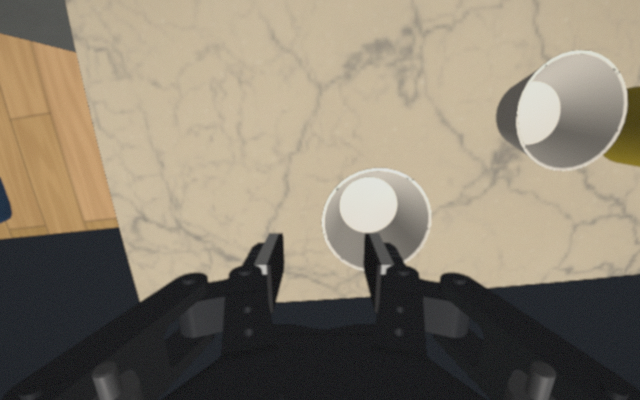

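Emit:
{"name": "drive_tool", "arguments": {
  "deltas": "0 0.001 0.02 0 0.042; 0 0.001 0.04 0 0.042; 0 0.001 0.055 0 0.042; 0 0.001 0.065 0 0.042; 0 0.001 0.075 0 0.042; 0 0.001 0.077 0 0.03; 0 0.001 0.077 0 0.02; 0 0.001 0.077 0 0.01; 0 0.001 0.077 0 0; 0 0.001 0.077 0 0; 0 0.001 0.077 0 0; 0 0.001 0.077 0 0"
}}

```text
clock: 20.62
eef_pos: [421.5, -398.1, 25.0]
tool_rot: [3.135, 0.003, 1.463]
force: [-2.2, 1.9, 22.9]
width: 4.8
```

Emit:
{"name": "drive_tool", "arguments": {
  "deltas": "0 0 -0.01 0 0; 0 0 -0.03 0 0; 0 0 -0.06 0 0; 0 0 -0.1 0 0; 0 0 -0.14 0 0; 0 0 -0.16 0 0; 0 0 -0.16 0 0"
}}

```text
clock: 21.5
eef_pos: [419.7, -396.9, 182.8]
tool_rot: [3.139, 0.002, 1.463]
force: [-0.0, -0.8, -0.6]
width: 1.8
```

Run:
```python
from h import *
go(527-33.8+3,31+3.7,178,83.8)
p=imaging.get_image('wrist'); save(p,'w10'); cups(p)
```

```text
pos [ 419.7 -396.9  182.8] yaw 83.8 force [-0.  -0.8 -0.6] w 1.8 clk 21.5 q7 1.02
delta m: 0.4373 0.0298 0.0048 turn 0.0
rim [ 539.6 -220.4] r 34.5 n 221 px [442.  10.] rgb [ 45. 154. 146.]
rim [ 582.5 -339.7] r 36.3 n 1118 px [496. 109.] rgb [219. 214. 199.]
rim [ 670.6 -357.3] r 30.5 n 493 px [555. 119.] rgb [96. 84. 33.]
```

View pics/w10.png

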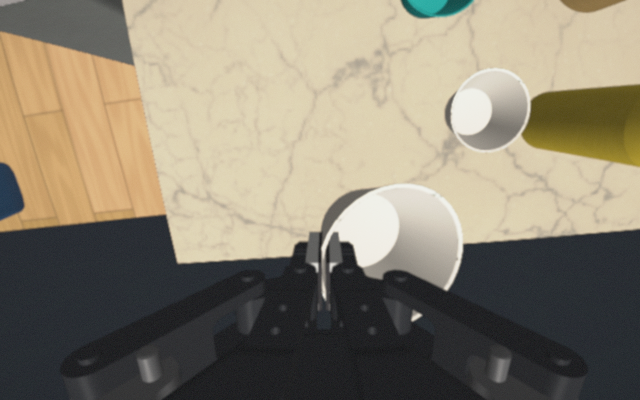

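Emit:
{"name": "drive_tool", "arguments": {
  "deltas": "0.05 0.003 0 0 0; 0.105 0.007 0 0 0; 0.16 0.011 0 0 0; 0.215 0.015 0 0 0; 0.27 0.019 0 0 0; 0.325 0.022 0 0 0; 0.38 0.026 0 0 0; 0.42 0.03 0.03 0 0; 0.437 0.03 0.06 0 0; 0.437 0.03 0.09 0 0; 0.437 0.03 0.11 0 0; 0.437 0.03 0.12 0 0"
}}

```text
clock: 23.05
eef_pos: [494.1, 35.0, 59.2]
tool_rot: [-3.138, 0.001, 1.463]
force: [-0.4, -0.2, -0.3]
width: 1.4
```

Emit:
{"name": "drive_tool", "arguments": {
  "deltas": "0 0 0.003 0 0; 0 0 0.005 0 0; 0 0 0.005 0 0"
}}

```text
clock: 23.42
eef_pos: [494.4, 35.0, 57.3]
tool_rot: [-3.14, -0.001, 1.463]
force: [-4.7, -0.8, 7.0]
width: 1.8
```

Contact. Ease and release.

Emit:
{"name": "drive_tool", "arguments": {
  "deltas": "0 0 0 0 0; 0 0 0 0 0.006; 0 0 0 0 0.012; 0 0 0 0 0.02; 0 0 0 0 0.03; 0 0 0 0 0.035; 0 0 0 0 0.035; 0 0 -0.02 0 0.035; 0 0 -0.06 0 0.035; 0 0 -0.12 0 0.035; 0 0 -0.17 0 0.035; 0 0 -0.22 0 0.042"
}}

```text
clock: 24.92
eef_pos: [495.5, 35.1, 278.0]
tool_rot: [3.141, -0.0, 1.463]
force: [0.3, -0.2, -0.3]
width: 41.9
```

Run:
```python
from h import *
go(582.5-33.8,-339.8+3.7,100,83.8)
p=imaging.get_image('wrist'); save(p,'w11'); P=cloud(p)
for y0,y1 in ((75,170),(-20,75)):
    m=(P[...,2]>63)&(P[...,2]<75)&(P[...,0]>430)&(P[...,0]<620)&(P[...,1]>y0)&(P[...,1]<y1); a=P[m][:,:2].astype(np.float32); print('cup',cv2.minEnclosingCircle(a),len(a))
q=imaging.get_image('scene'); save(q,'s11',(230,130,430,290),3.5);cups(q)
```

```text
pos [495.5  35.1 278. ] yaw 83.8 force [ 0.3 -0.2 -0.3] w 41.9 clk 24.925 q7 0.15
delta m: -0.3634 0.0928 0.1780 turn 0.0
cup ((524.87744140625, 120.8183822631836), 38.48928451538086) 786
cup ((517.3464965820312, 32.12596893310547), 38.16981887817383) 634
rim [ 539.7 -217.4] r 36.5 n 74 px [366. 182.] rgb [ 33.5 103.   96. ]
rim [516.7  32.3] r 30.4 n 98 px [318. 220.] rgb [136.5 135.  126. ]
rim [524.1 121.1] r 30.3 n 98 px [295. 233.] rgb [134.  131.  121.5]
rim [1003.4  642.8] r 41.5 n 73 px [ 60. 236.] rgb [135. 128. 104.]
rim [716.4 321.4] r 42.9 n 296 px [206. 239.] rgb [28. 28. 27.]
```

View pics/s11.png

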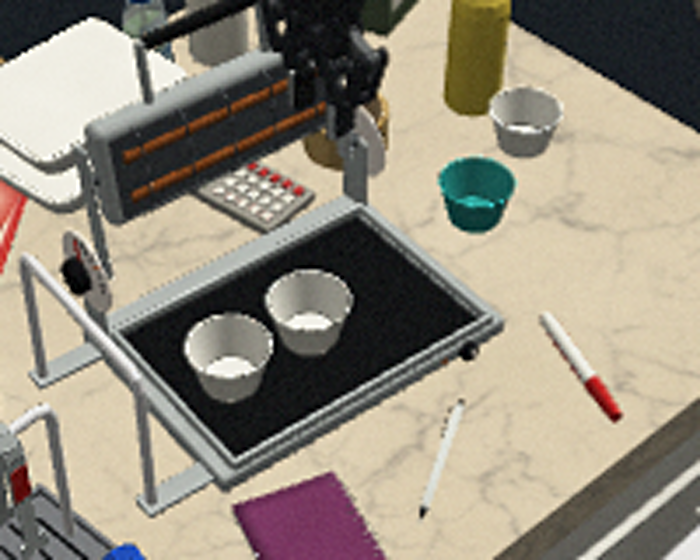

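Emit:
{"name": "drive_tool", "arguments": {
  "deltas": "-0.045 0.012 0 0 0.042; -0.09 0.023 0 0 0.042; -0.145 0.037 0 0 0.042; -0.2 0.051 0 0 0.042; -0.255 0.065 0 0 0.042; -0.31 0.079 0.01 0 0.042; -0.35 0.09 0.04 0 0.042; -0.3635 0.093 0.09 0 0.042; -0.3635 0.093 0.14 0 0.042; -0.3635 0.093 0.178 0 0.042; -0.3635 0.093 0.178 0 0.042"
}}

```text
clock: 26.4
eef_pos: [546.8, -334.4, 94.6]
tool_rot: [-3.135, -0.004, 1.463]
force: [0.2, 0.1, 0.3]
width: 41.9
```

Run:
```python
from h import *
go(548.7,-336.1,22,83.8)
p=imaging.get_image('wrist'); save(p,'w12'); cups(p)
```

```text
pos [ 546.8 -334.4   94.6] yaw 83.8 force [0.2 0.1 0.3] w 41.9 clk 26.4 q7 0.89
delta m: -0.0014 0.0021 0.0726 turn 0.0
rim [ 540.1 -218.3] r 36.1 n 1716 px [288.  55.] rgb [ 34. 127. 121.]
rim [ 709.4 -207.6] r 39.9 n 2942 px [566.  35.] rgb [166. 140.  88.]
rim [ 582.9 -339.4] r 36.1 n 1562 px [379. 215.] rgb [203. 196. 182.]
rim [ 670.4 -357.3] r 30.5 n 666 px [477. 212.] rgb [85. 74. 28.]
```

View pics/w12.png

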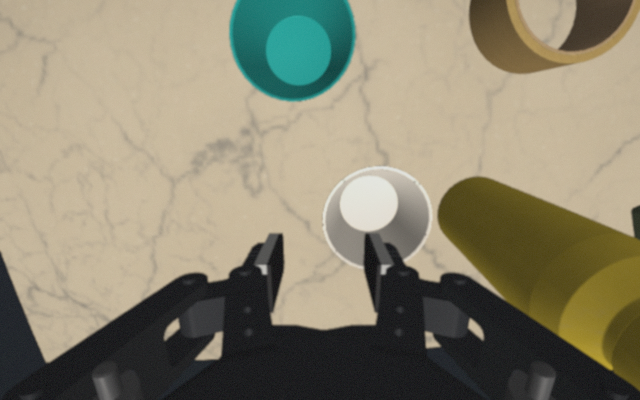

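Emit:
{"name": "drive_tool", "arguments": {
  "deltas": "0 0.001 0.02 0 0.042; 0 0.001 0.04 0 0.042; 0 0.001 0.055 0 0.042; 0 0.001 0.065 0 0.042; 0 0.001 0.075 0 0.042; 0 0.001 0.077 0 0.03; 0 0.001 0.077 0 0.02; 0 0.001 0.077 0 0.01; 0 0.001 0.077 0 0; 0 0.001 0.077 0 0; 0 0.001 0.077 0 0; 0 0.001 0.077 0 0"
}}

```text
clock: 27.95
eef_pos: [553.1, -337.7, 25.6]
tool_rot: [3.135, 0.002, 1.463]
force: [-2.4, 3.1, 20.7]
width: 5.8
```

Emit:
{"name": "drive_tool", "arguments": {
  "deltas": "0 0 -0.01 0 0; 0 0 -0.03 0 0; 0 0 -0.06 0 0; 0 0 -0.1 0 0; 0 0 -0.14 0 0; 0 0 -0.16 0 0; 0 0 -0.16 0 0"
}}

```text
clock: 28.82
eef_pos: [550.3, -337.1, 183.2]
tool_rot: [3.139, 0.001, 1.463]
force: [0.8, 0.3, -0.5]
width: 3.3
```

Run:
```python
from h import *
go(517-33.8+5,-58+3.7,182,83.8)
p=imaging.get_image('wrist'); save(p,'w13'); cups(p)
```

```text
pos [ 550.3 -337.1  183.2] yaw 83.8 force [ 0.8  0.3 -0.5] w 3.3 clk 28.825 q7 0.83
delta m: 0.2745 -0.0922 0.0012 turn 0.0
rim [ 710.2 -206.2] r 41.0 n 2073 px [488.  42.] rgb [174. 147.  92.]
rim [ 540.3 -218.2] r 36.2 n 1264 px [296.  54.] rgb [ 40.  139.  131.5]
rim [ 670.7 -357.1] r 30.3 n 152 px [434. 172.] rgb [90.  78.5 29. ]
rim [ 859.  -394.7] r 40.2 n 875 px [598. 207.] rgb [59. 62. 50.]
```

View pics/w13.png

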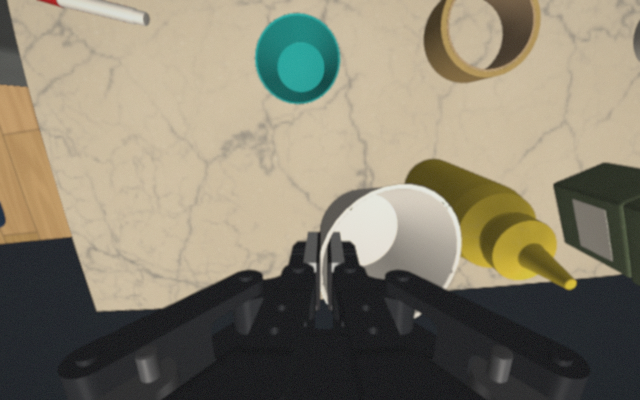

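Emit:
{"name": "drive_tool", "arguments": {
  "deltas": "0.03 -0.02 0 0 0; 0.075 -0.04 0 0 0; 0.12 -0.055 0 0 0; 0.165 -0.07 0 0 0; 0.21 -0.085 0 0 0; 0.25 -0.092 0.01 0 0; 0.2745 -0.092 0.04 0 0; 0.2745 -0.092 0.07 0 0; 0.2745 -0.092 0.1 0 0; 0.2745 -0.092 0.115 0 0; 0.2745 -0.092 0.121 0 0; 0.2745 -0.092 0.121 0 0"
}}

```text
clock: 30.38
eef_pos: [488.2, -53.9, 60.3]
tool_rot: [-3.141, 0.0, 1.463]
force: [0.1, 0.2, -1.2]
width: 3.3
```

Emit:
{"name": "drive_tool", "arguments": {
  "deltas": "0 0 0.003 0 0; 0 0 0.005 0 0; 0 0 0.005 0 0"
}}

```text
clock: 30.75
eef_pos: [487.9, -53.7, 56.9]
tool_rot: [3.141, -0.001, 1.463]
force: [-5.4, -0.1, 14.3]
width: 3.3
```

Emit:
{"name": "drive_tool", "arguments": {
  "deltas": "0 0 -0.001 0 0; 0 0 -0.001 0 0.006; 0 0 -0.001 0 0.012; 0 0 -0.001 0 0.02; 0 0 -0.001 0 0.03; 0 0 -0.001 0 0.035; 0 0 -0.001 0 0.035; 0 0 -0.02 0 0.035; 0 0 -0.06 0 0.035; 0 0 -0.12 0 0.035; 0 0 -0.17 0 0.035; 0 0 -0.22 0 0.042"
}}

```text
clock: 32.25
eef_pos: [487.9, -53.5, 277.0]
tool_rot: [3.142, -0.0, 1.463]
force: [1.4, 0.7, 0.1]
width: 41.9
```

Run:
```python
from h import *
go(430,400,300,94.7)
q=imaging.get_image('scene'); save(q,'s14',(230,130,430,290),3.5)
p=imaging.get_image('top'); P=cloud(p)
for y0,y1 in ((75,170),(-15,75),(-110,-15)):
    m=(P[...,2]>60)&(P[...,2]<78)&(P[...,0]>430)&(P[...,0]<620)&(P[...,1]>y0)&(P[...,1]<y1); a=P[m][:,:2].astype(np.float32); print('cup',cv2.minEnclosingCircle(a),len(a))
```

```text
pos [487.9 -53.5 277. ] yaw 83.8 force [1.4 0.7 0.1] w 41.9 clk 32.25 q7 0.37
delta m: 0.4447 -0.1063 -0.0230 turn -10.9
cup ((524.4031372070312, 120.35586547851562), 38.11116409301758) 85
cup ((516.9849853515625, 33.73180389404297), 37.75454330444336) 52
cup ((0.0, 0.0), 0.0) 0
```

View pics/s14.png

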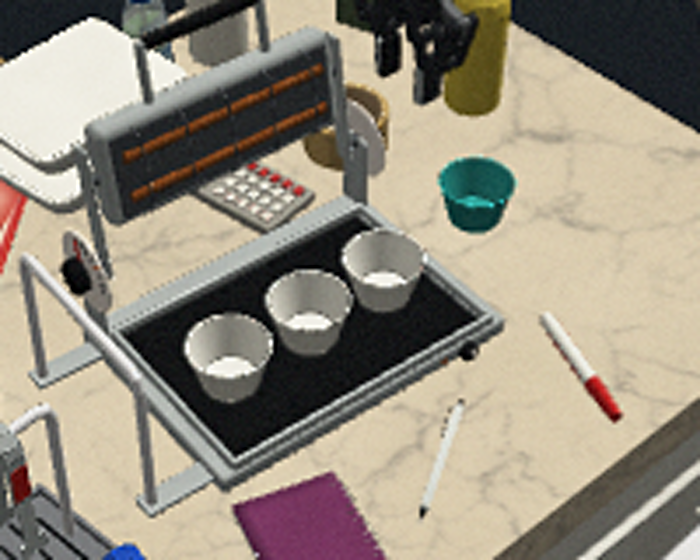

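Emit:
{"name": "drive_tool", "arguments": {
  "deltas": "0.04 -0.006 -0.02 -1 0.06; 0.085 -0.013 -0.043 -2 0.06; 0.135 -0.02 -0.043 -3 0.07; 0.185 -0.028 -0.043 -4 0.07; 0.235 -0.035 -0.043 -5.5 0.07; 0.285 -0.043 -0.043 -7 0.07; 0.335 -0.05 -0.043 -8 0.07; 0.385 -0.058 -0.043 -9 0.07; 0.43 -0.064 -0.043 -10 0.07; 0.449 -0.067 -0.043 -10.9 0.07; 0.449 -0.067 -0.043 -10.9 0.07; 0.449 -0.067 -0.043 -10.9 0.07"
}}

```text
clock: 33.85
eef_pos: [470.5, 397.3, 318.4]
tool_rot: [-3.141, 0.001, 1.65]
force: [-0.7, -0.9, 0.4]
width: 69.9
```

Run:
```python
from h import *
go(470,400,320,94.7)
p=imaging.get_image('wrist'); save(p,'w15'); P=cloud(p)
for r in models.landmark_of(p,'tongs_a')[:5]:
    u,v=map(int,r['point']); print(r, P[v,u].round(1), onplane(p,*r['point'],172).round(1))
q=imaging.get_image('scene'); save(q,'s15',(150,200,300,350),4)
```

```text
pos [470.5 397.3 318.4] yaw 94.5 force [-0.7 -0.9  0.4] w 69.9 clk 33.85 q7 -0.3
delta m: 0.0027 -0.0002 -0.0016 turn -0.2
{'point': [349.3, 143.4], 'score': 0.85} [491.9 442.4 173.8] [492.4 441.9 172. ]
{'point': [236.1, 127.7], 'score': 0.78} [368.9 446.8 127.2] [381.9 448.4 172. ]
{'point': [346.6, 212.9], 'score': 0.64} [496.  372.5 174.6] [497.  370.8 172. ]
{'point': [238.9, 208.0], 'score': 0.63} [372.  352.5 128.4] [385.2 367.2 172. ]
```

View pics/w15.png

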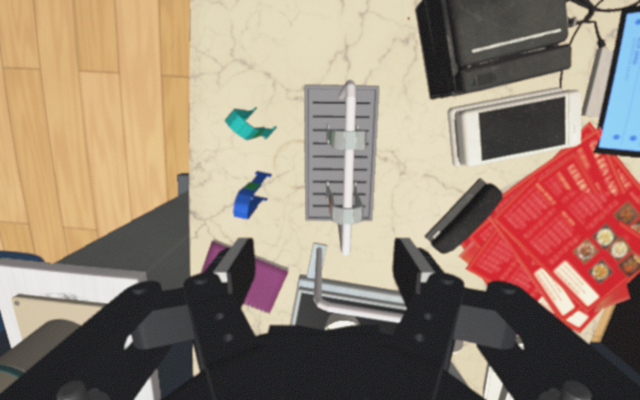

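View pics/s15.png

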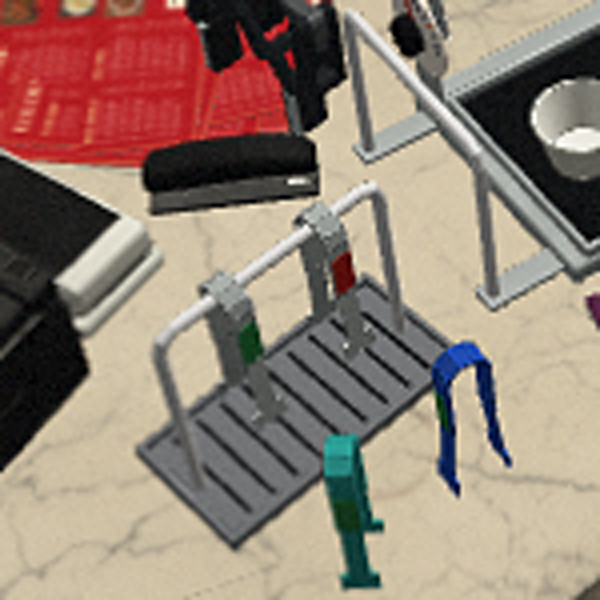

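Run:
```python
from h import *
p=imaging.get_image('wrist'); P=cloud(p); X=P.reshape(-1,3)
for n,y0,y1 in (('red',345,400),('green',415,465)):
    m=(X[:,2]>158)&(X[:,2]<182)&(X[:,1]>y0)&(X[:,1]<y1)&(X[:,0]>455)&(X[:,0]<535); a=X[m]
    # points off the bar axis
    ax=494-0.082*(a[:,1]-395); off=abs(a[:,0]-ax)>8; b=a[off]; print(n,len(a),len(b),cv2.minAreaRect(b[:,:2].astype(np.float32)),b.mean(0).round(1),'x',np.percentile(b[:,0],[2,98]),'y',np.percentile(b[:,1],[2,98]),'zmax',a[:,2].max())
m=(X[:,2]>155)&(X[:,2]<182)&(X[:,1]>320)&(X[:,1]<480)&(X[:,0]>480)&(X[:,0]<508); b=X[m]; d=np.linalg.svd(b-b.mean(0))[2][0]; print('bar',b.mean(0),d,cv2.minAreaRect(b[:,:2].astype(np.float32)))
```

```text
red 863 281 ((497.9921569824219, 368.3802185058594), (35.700355529785156, 17.779924392700195), 3.8932013511657715) [497.7 369.  167.3] x [480.4447827 514.9859504] y [359.48456585 377.84683428] zmax 175.29616120810846
green 975 338 ((492.627197265625, 444.9521789550781), (35.90386962890625, 17.82967185974121), 4.935031414031982) [493.2 445.2 167.7] x [475.05205955 509.78124263] y [435.92350082 454.47859134] zmax 175.52252049514715
bar [494.30426403 407.88462382 169.84317377] [ 0.04511613 -0.99891124 -0.01186866] ((493.9681701660156, 399.99273681640625), (159.89495849609375, 27.981740951538086), 89.95508575439453)
```

```bash
python3 -c "
from h import *
go(498,368.4,127,94.5)"
```

```text
pos [470.3 398.5 318.7] yaw 94.6 force [ 0.6 -0.1 -0.7] w 69.9 clk 34.05 q7 -0.3
delta m: -0.0323 0.0252 0.1917 turn 0.1
```

Emit:
{"name": "drive_tool", "arguments": {
  "deltas": "-0.033 0.025 0.02 0 0.075; -0.033 0.025 0.04 0 0.075; -0.033 0.025 0.07 0 0.075; -0.033 0.025 0.1 0 0.075; -0.033 0.025 0.12 0 0.075; -0.033 0.025 0.12 0 0.075"
}}

```text
clock: 34.8
eef_pos: [496.6, 368.2, 197.1]
tool_rot: [-3.139, 0.002, 1.653]
force: [-0.3, 0.7, -0.1]
width: 74.9
```

Run:
```python
from h import *
go(498,368.4,127,94.5)
p=imaging.get_image('wrist'); save(p,'w16')
```

```text
pos [496.6 368.2 197.1] yaw 94.7 force [-0.3  0.7 -0.1] w 74.9 clk 34.8 q7 -0.15
delta m: 0.0001 0.0014 0.0701 turn 0.2
```

View pics/w16.png

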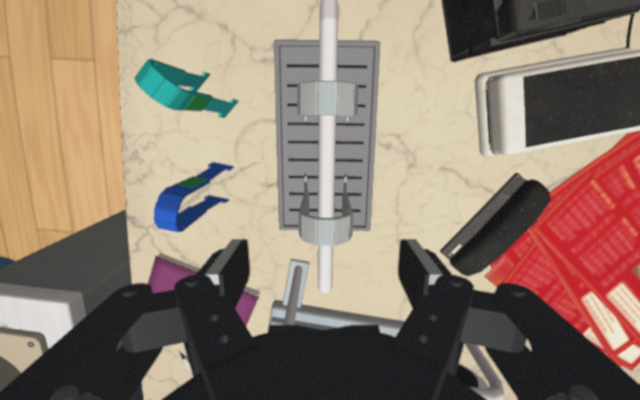

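Centred. Descend and close.

Emit:
{"name": "drive_tool", "arguments": {
  "deltas": "0 0.001 0.02 0 0.075; 0 0.001 0.04 0 0.075; 0 0.001 0.055 0 0.075; 0 0.001 0.065 0 0.075; 0 0.001 0.071 0 0.075; 0 0.001 0.071 0 0.06; 0 0.001 0.071 0 0.045; 0 0.001 0.071 0 0.03; 0 0.001 0.071 0 0.02; 0 0.001 0.071 0 0.02; 0 0.001 0.071 0 0.02"
}}

```text
clock: 36.22
eef_pos: [498.7, 369.4, 128.0]
tool_rot: [3.141, -0.001, 1.654]
force: [-1.8, -1.2, 5.1]
width: 34.2
```

Emit:
{"name": "drive_tool", "arguments": {
  "deltas": "0 0 -0.005 0 0.02; 0 0 -0.02 0 0.02; 0 0 -0.04 0 0.02; 0 0 -0.07 0 0.02; 0 0 -0.1 0 0.02; 0 0 -0.13 0 0.02; 0 0 -0.16 0 0.02; 0 0 -0.18 0 0.02; 0 0 -0.18 0 0.02"
}}

```text
clock: 37.35
eef_pos: [499.3, 369.4, 309.5]
tool_rot: [3.138, -0.002, 1.653]
force: [0.3, 0.3, -1.2]
width: 34.4
```

Run:
```python
from h import *
go(562.5-25*.994,243+25*.11,307,-6.35)
q=imaging.get_image('scene'); save(q,'s17',(150,130,300,330),3)
p=imaging.get_image('wrist'); save(p,'w17')
```

```text
pos [499.3 369.4 309.5] yaw 94.7 force [ 0.3  0.3 -1.2] w 34.4 clk 37.35 q7 -0.23
delta m: -0.1264 0.0280 0.0025 turn -78.9
```

View pics/s17.png

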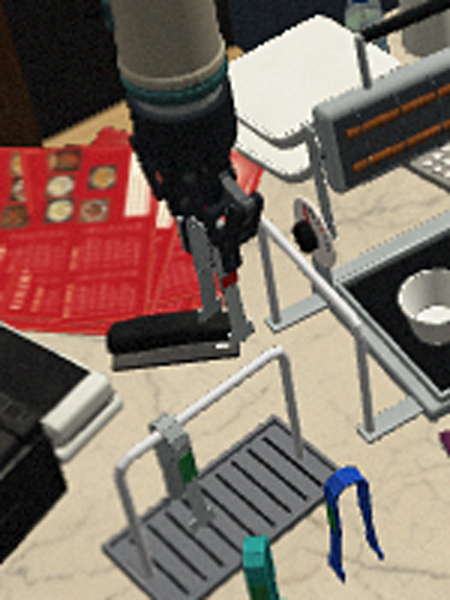

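View pics/w17.png

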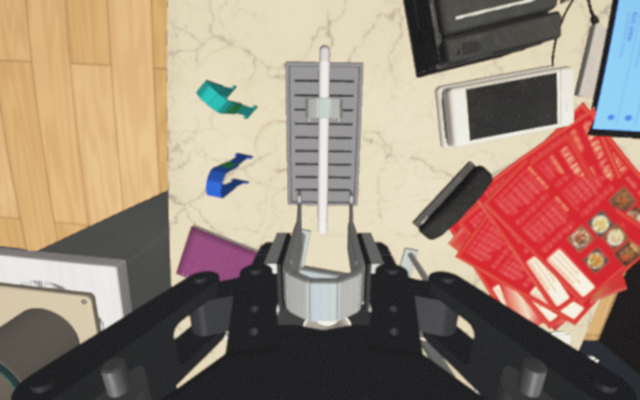

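Emit:
{"name": "drive_tool", "arguments": {
  "deltas": "-0.02 0.01 -0.01 -9 0.02; -0.035 0.02 -0.01 -18 0.02; -0.052 0.029 -0.01 -27 0.02; -0.07 0.038 -0.01 -36 0.02; -0.087 0.047 -0.01 -45 0.02; -0.104 0.056 -0.01 -54 0.02; -0.12 0.065 -0.01 -63 0.02; -0.1355 0.074 -0.01 -72 0.02; -0.1355 0.074 -0.01 -79 0.02; -0.1355 0.074 -0.01 -79 0.02; -0.1355 0.074 -0.01 -79 0.02"
}}

```text
clock: 38.83
eef_pos: [582.8, 240.5, 316.5]
tool_rot: [-3.141, -0.001, 3.031]
force: [-0.3, -0.2, -1.7]
width: 34.3
```

Run:
```python
from h import *
go(584.4,240.6,128,173.65)
p=imaging.get_image('wrist'); save(p,'w18'); P=cloud(p); X=P.reshape(-1,3)
m=(X[:,2]>155)&(X[:,2]<176)&(X[:,1]>215)&(X[:,1]<275)&(X[:,0]>480)&(X[:,0]<660); b=X[m]; 
for x0 in range(480,660,20):
    c=b[abs(b[:,0]-x0)<8]; 
    if len(c)>5: print(x0,len(c),'ymid',(np.percentile(c[:,1],[3,97])).round(1),c[:,2].max().round(1))
q=imaging.get_image('scene'); save(q,'s18',(180,130,330,330),3)
```

```text
pos [582.8 240.5 316.5] yaw 173.7 force [-0.3 -0.2 -1.7] w 34.3 clk 38.825 q7 1.19
delta m: -0.0016 0.0002 0.1885 turn 0.0
480 87 ymid [247.9 256.7] 170.2
500 175 ymid [245.9 255.1] 171.5
520 171 ymid [243.7 253. ] 171.5
540 165 ymid [241.4 250.8] 171.5
560 158 ymid [239.1 248.8] 171.1
580 155 ymid [236.9 246.6] 171.2
600 148 ymid [234.5 244.6] 170.8
620 132 ymid [232.2 241.5] 170.5
640 111 ymid [230.  239.2] 171.4
```

View pics/w18.png

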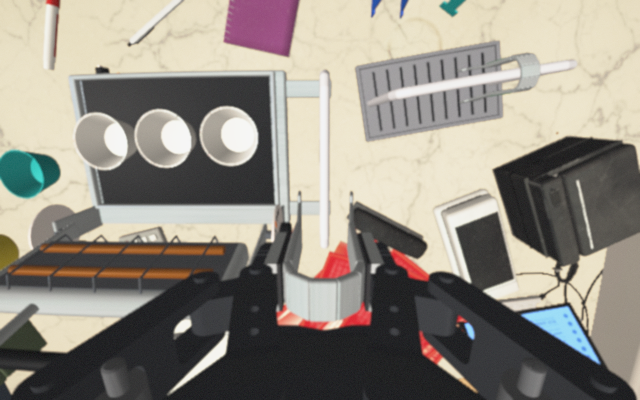

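View pics/s18.png

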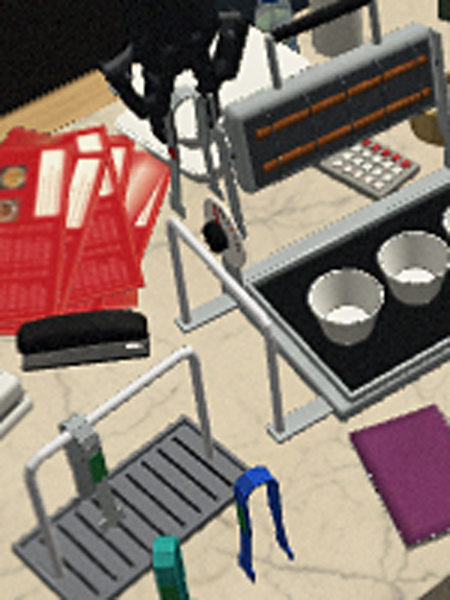

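Emit:
{"name": "drive_tool", "arguments": {
  "deltas": "-0.001 0.001 0.03 0 0.02; -0.001 0.001 0.06 0 0.02; -0.001 0.001 0.09 0 0.02; -0.001 0.001 0.12 0 0.02; -0.001 0.001 0.145 0 0.02; -0.001 0.001 0.165 0 0.02; -0.001 0.001 0.175 0 0.02; -0.001 0.001 0.18 0 0.02; -0.001 0.001 0.18 0 0.02"
}}

```text
clock: 40.05
eef_pos: [584.6, 241.3, 137.6]
tool_rot: [3.141, 0.0, 3.032]
force: [0.6, 0.2, -1.3]
width: 34.2
```

Run:
```python
from h import *
go(584.4,241.5,128,173.65)
p=imaging.get_image('wrist'); save(p,'w19')
q=imaging.get_image('scene'); save(q,'s19',(180,130,330,330),3)
```

```text
pos [584.6 241.3 137.6] yaw 173.7 force [ 0.6  0.2 -1.3] w 34.2 clk 40.05 q7 1.26
delta m: 0.0002 0.0001 0.0096 turn 0.1
```

View pics/s19.png

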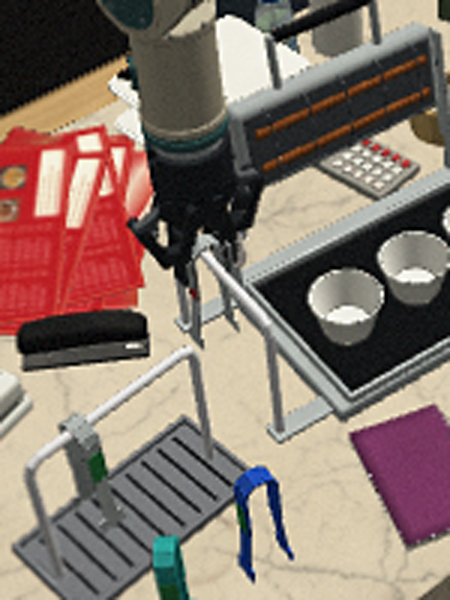

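View pics/w19.png

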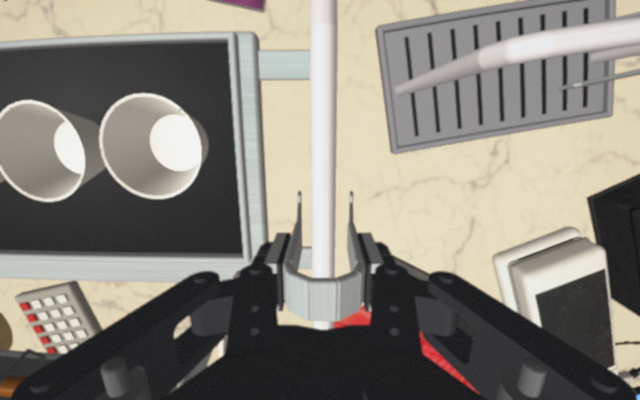

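Astride the bar. Lower the last ~9 mm, then open.

Emit:
{"name": "drive_tool", "arguments": {
  "deltas": "0 0 0.004 0 0.02; 0 0 0.007 0 0.02; 0 0 0.0085 0 0.02; 0 0 0.0085 0 0.02"
}}

```text
clock: 40.65
eef_pos: [584.3, 241.1, 128.6]
tool_rot: [-3.141, -0.0, 3.032]
force: [1.0, -0.3, -0.6]
width: 34.4
```

Emit:
{"name": "drive_tool", "arguments": {
  "deltas": "0 0 0 0 0.04; 0 0 0 0 0.05; 0 0 0 0 0.06; 0 0 0 0 0.065; 0 0 0 0 0.065; 0 0 -0.02 0 0.065; 0 0 -0.05 0 0.065; 0 0 -0.09 0 0.065; 0 0 -0.14 0 0.065; 0 0 -0.17 0 0.07; 0 0 -0.17 0 0.07"
}}

```text
clock: 42.02
eef_pos: [586.0, 241.5, 301.7]
tool_rot: [3.139, 0.005, 3.032]
force: [0.5, 0.1, -0.6]
width: 70.3
```

Run:
```python
from h import *
go(492.6,445,310,94.7)
p=imaging.get_image('wrist'); save(p,'w20')
q=imaging.get_image('scene'); save(q,'s20',(180,130,330,330),3)
```

```text
pos [586.  241.5 301.7] yaw 173.7 force [ 0.5  0.1 -0.6] w 70.3 clk 42.025 q7 1.2
delta m: 0.1150 0.1921 -0.0083 turn 79.0
```

View pics/s20.png

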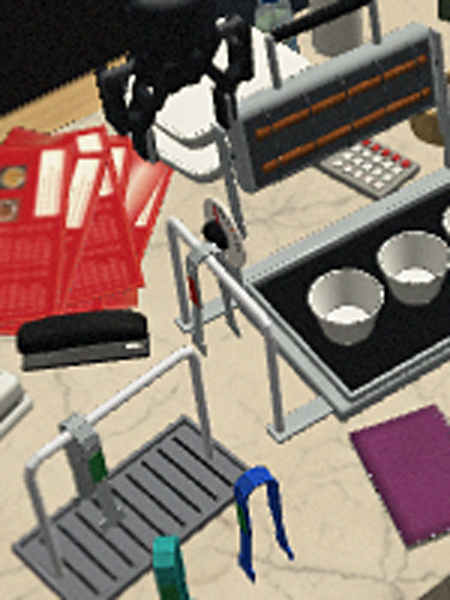

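View pics/w20.png

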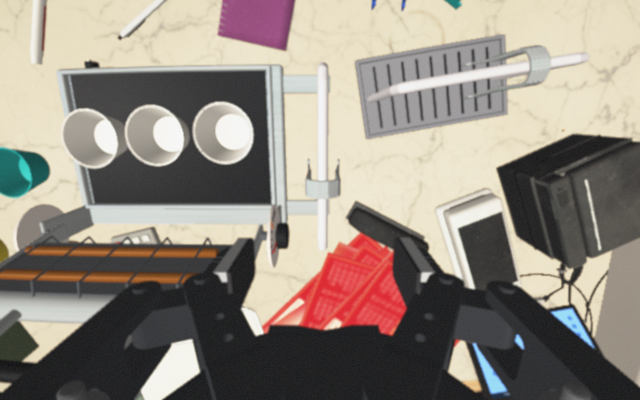

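Emit:
{"name": "drive_tool", "arguments": {
  "deltas": "0.013 0.021 -0.01 9 0.075; 0.026 0.043 -0.01 18 0.075; 0.039 0.064 -0.01 27 0.075; 0.051 0.085 -0.01 36 0.075; 0.064 0.107 -0.01 45 0.075; 0.077 0.128 -0.01 54 0.075; 0.09 0.15 -0.01 63 0.075; 0.103 0.171 -0.01 72 0.075; 0.115 0.192 -0.01 79 0.075; 0.115 0.192 0.03 79 0.075; 0.115 0.192 0.07 79 0.075; 0.115 0.192 0.1 79 0.075"
}}

```text
clock: 43.62
eef_pos: [489.4, 443.7, 195.1]
tool_rot: [-3.138, 0.003, 1.653]
force: [-0.1, 0.3, -0.0]
width: 75.1
```

Run:
```python
from h import *
p=imaging.get_image('wrist'); save(p,'w21')
go(492.6,445,127,94.7)
P=cloud(p);X=P.reshape(-1,3)
m=(X[:,2]>158)&(X[:,2]<182)&(X[:,1]>415)&(X[:,1]<470)&(X[:,0]>455)&(X[:,0]<535); a=X[m]
ax=494-0.065*(a[:,1]-395); off=abs(a[:,0]-ax)>8; b=a[off]; print(len(b), len(b)>5 and cv2.minAreaRect(b[:,:2].astype(np.float32)))
```

```text
pos [487.4 442.5 191.2] yaw 94.7 force [-1.6 -1.1 -2.9] w 74.8 clk 43.675 q7 -0.26
delta m: 0.0021 0.0054 0.0642 turn 0.0
805 ((492.37652587890625, 445.9566955566406), (35.63348388671875, 18.307828903198242), 3.6138267517089844)
```

View pics/w21.png

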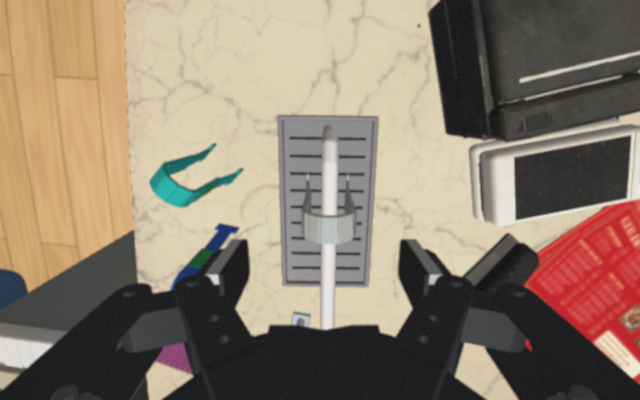

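Emit:
{"name": "drive_tool", "arguments": {
  "deltas": "0 0.002 0 0 0.075; 0 0.002 0 0 0.075; 0 0.002 0 0 0.075"
}}

```text
clock: 44.05
eef_pos: [493.8, 445.1, 200.2]
tool_rot: [3.14, -0.001, 1.653]
force: [-0.3, 0.8, 0.1]
width: 74.8
```

```bash
python3 -c "
from h import *
go(492.4,445.5,127,94.5)"
```

```text
pos [493.8 445.1 200.2] yaw 94.7 force [-0.3  0.8  0.1] w 74.8 clk 44.05 q7 -0.27
delta m: 0.0006 -0.0014 0.0732 turn 0.2
```

Emit:
{"name": "drive_tool", "arguments": {
  "deltas": "0 -0.001 0.02 0 0.075; 0 -0.001 0.04 0 0.075; 0 -0.001 0.055 0 0.075; 0 -0.001 0.065 0 0.075; 0 -0.001 0.073 0 0.075; 0 -0.001 0.073 0 0.06; 0 -0.001 0.073 0 0.045; 0 -0.001 0.073 0 0.03; 0 -0.001 0.073 0 0.02; 0 -0.001 0.073 0 0.02; 0 -0.001 0.073 0 0.02"
}}

```text
clock: 45.42
eef_pos: [492.5, 444.9, 126.5]
tool_rot: [3.141, -0.001, 1.653]
force: [-0.8, -0.7, 5.9]
width: 34.5
```

Emit:
{"name": "drive_tool", "arguments": {
  "deltas": "0 0 -0.005 0 0.02; 0 0 -0.02 0 0.02; 0 0 -0.04 0 0.02; 0 0 -0.07 0 0.02; 0 0 -0.1 0 0.02; 0 0 -0.13 0 0.02; 0 0 -0.16 0 0.02; 0 0 -0.18 0 0.02; 0 0 -0.18 0 0.02"
}}

```text
clock: 46.55
eef_pos: [493.2, 444.9, 308.7]
tool_rot: [3.138, -0.003, 1.653]
force: [0.5, -0.2, -0.2]
width: 34.6
```

Run:
```python
from h import *
x=562.5-25; go(x,241.5-.1106*(x-583),320,173.65)
q=imaging.get_image('scene'); save(q,'s22',(150,130,300,330),3)
p=imaging.get_image('wrist'); save(p,'w22')
```

```text
pos [493.2 444.9 308.7] yaw 94.7 force [ 0.5 -0.2 -0.2] w 34.6 clk 46.55 q7 -0.33
delta m: -0.2014 0.0278 -0.0113 turn -78.9
```

View pics/s22.png

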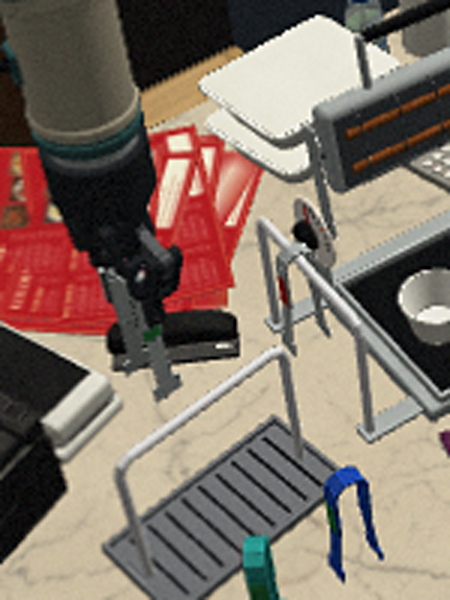

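Emit:
{"name": "drive_tool", "arguments": {
  "deltas": "-0.015 0.003 -0.012 -9 0.02; -0.04 0.006 -0.012 -18 0.02; -0.065 0.009 -0.012 -27 0.02; -0.09 0.012 -0.012 -36 0.02; -0.115 0.016 -0.012 -45 0.02; -0.14 0.02 -0.012 -54 0.02; -0.165 0.023 -0.012 -63 0.02; -0.185 0.026 -0.012 -72 0.02; -0.2015 0.028 -0.012 -79 0.02; -0.2015 0.028 -0.012 -79 0.02; -0.2015 0.028 -0.012 -79 0.02; -0.2015 0.028 -0.012 -79 0.02"
}}

```text
clock: 48.15
eef_pos: [536.1, 247.4, 317.4]
tool_rot: [3.142, -0.001, 3.033]
force: [0.5, -0.7, -0.6]
width: 34.3
```

Run:
```python
from h import *
x=537.5; go(x,241.5-.1106*(x-583),128,173.65)
p=imaging.get_image('wrist'); save(p,'w23')
```

```text
pos [536.1 247.4 317.4] yaw 173.8 force [ 0.5 -0.7 -0.6] w 34.3 clk 48.15 q7 1.16
delta m: -0.0015 -0.0007 0.1894 turn 0.1
```

View pics/w23.png

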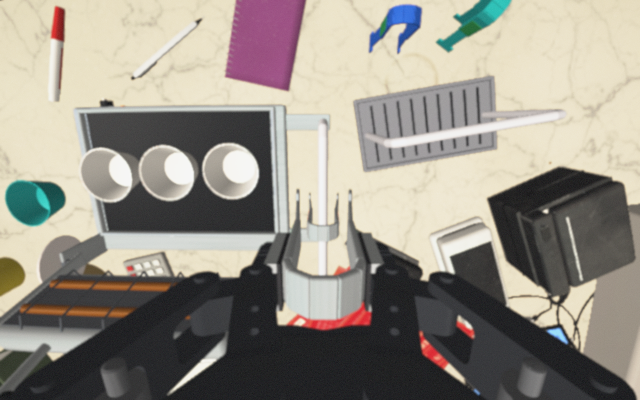

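Emit:
{"name": "drive_tool", "arguments": {
  "deltas": "0 0 0.03 0 0.02; 0 0 0.06 0 0.02; 0 0 0.09 0 0.02; 0 0 0.12 0 0.02; 0 0 0.145 0 0.02; 0 0 0.165 0 0.02; 0 0 0.175 0 0.02; 0 0 0.18 0 0.02; 0 0 0.18 0 0.02"
}}

```text
clock: 49.32
eef_pos: [536.8, 246.4, 138.0]
tool_rot: [3.141, 0.0, 3.032]
force: [0.1, -0.2, 0.1]
width: 34.6
```

Run:
```python
from h import *
x=537.5; go(x,241.5-.1106*(x-583),128,173.65)
p=imaging.get_image('wrist'); save(p,'w24')
```

```text
pos [536.8 246.4 138. ] yaw 173.7 force [ 0.1 -0.2  0.1] w 34.6 clk 49.325 q7 1.24
delta m: -0.0007 0.0002 0.0100 turn 0.1
```

View pics/w24.png

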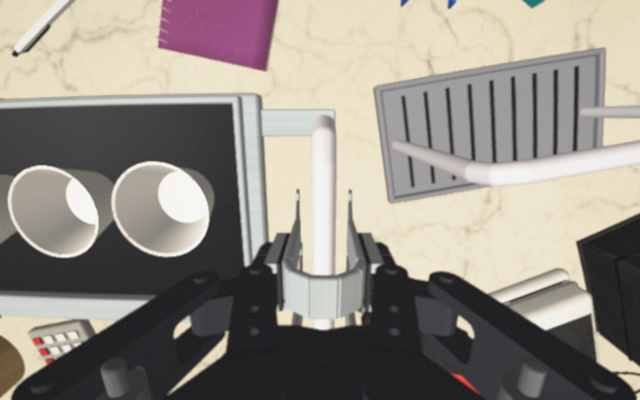

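Emit:
{"name": "drive_tool", "arguments": {
  "deltas": "0 0 0.004 0 0.02; 0 0 0.007 0 0.02; 0 0 0.009 0 0.02; 0 0 0.009 0 0.02"
}}

```text
clock: 49.88
eef_pos: [536.5, 246.1, 128.6]
tool_rot: [-3.141, -0.0, 3.032]
force: [0.1, -0.0, -0.8]
width: 34.3
```

Emit:
{"name": "drive_tool", "arguments": {
  "deltas": "0 0 0 0 0.04; 0 0 0 0 0.05; 0 0 0 0 0.06; 0 0 0 0 0.065; 0 0 0 0 0.065; 0 0 -0.02 0 0.065; 0 0 -0.05 0 0.065; 0 0 -0.09 0 0.065; 0 0 -0.14 0 0.065; 0 0 -0.19 0 0.065; 0 0 -0.22 0 0.06; 0 0 -0.22 0 0.05"
}}

```text
clock: 51.38
eef_pos: [537.9, 246.5, 351.4]
tool_rot: [3.139, 0.005, 3.032]
force: [-0.7, -0.2, -0.3]
width: 50.0
```

Run:
```python
from h import *
go(500,25,360,83.7)
p=imaging.get_image('wrist'); save(p,'w25')
q=imaging.get_image('scene'); save(q,'s25',(180,130,400,330),3)
```

```text
pos [537.9 246.5 351.4] yaw 173.7 force [-0.7 -0.2 -0.3] w 50.0 clk 51.375 q7 1.15
delta m: 0.0135 -0.2243 -0.0086 turn -90.0
```

View pics/s25.png

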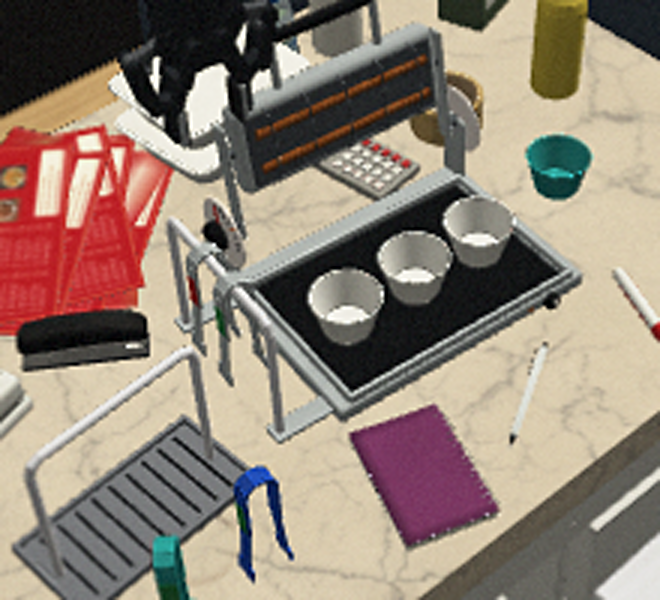

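View pics/w25.png

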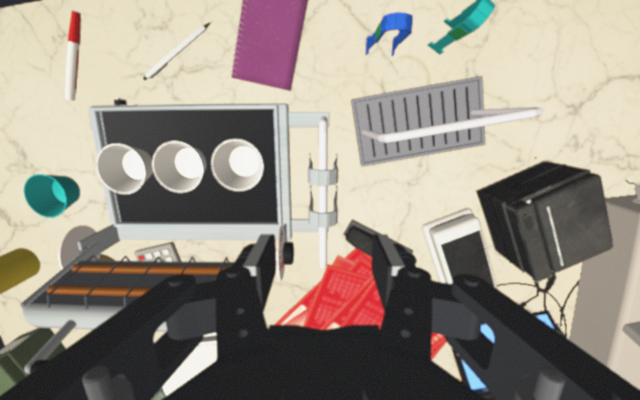

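Emit:
{"name": "drive_tool", "arguments": {
  "deltas": "-0.015 -0.02 -0.012 10 0.045; -0.03 -0.04 -0.012 20 0.045; -0.045 -0.06 -0.012 30 0.045; -0.06 -0.08 -0.012 40 0.045; -0.075 -0.1 -0.012 50 0.045; -0.09 -0.12 -0.012 60 0.045; -0.105 -0.142 -0.012 70 0.045; -0.122 -0.165 -0.012 80 0.045; -0.14 -0.188 -0.012 90 0.045; -0.157 -0.211 -0.012 90 0.045; -0.157 -0.211 -0.012 90 0.045; -0.157 -0.211 -0.012 90 0.045"
}}

```text
clock: 52.98
eef_pos: [669.0, 20.3, 359.3]
tool_rot: [-3.139, -0.001, 1.462]
force: [-0.2, -0.6, 0.3]
width: 44.9
```

Run:
```python
from h import *
go(670.5,19.3,270,83.7)
p=imaging.get_image('wrist'); save(p,'w26'); P=cloud(p); C=p['color'].astype(int)
m=(P[...,2]>270)&(P[...,2]<310)&(C.sum(2)<150)&(P[...,1]>-50)&(P[...,1]<90)&(P[...,0]>620)&(P[...,0]<720); b=P[m]; print(len(b),b.mean(0).round(1),b[:,2].max(),cv2.minAreaRect(b[:,:2].astype(np.float32)))
```

```text
pos [669.   20.3 359.3] yaw 83.8 force [-0.2 -0.6  0.3] w 44.9 clk 52.975 q7 0.18
delta m: -0.0008 0.0016 0.0893 turn 0.1
2280 [670.5  19.3 293.4] 295.94567776561144 ((670.3448486328125, 15.409263610839844), (111.87566375732422, 12.999078750610352), 82.97235870361328)
```

View pics/w26.png

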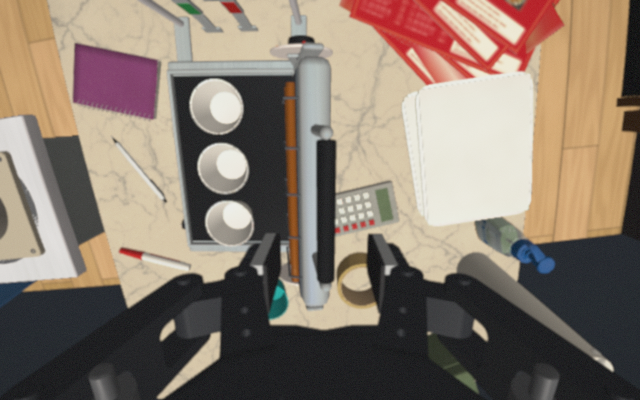

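Emit:
{"name": "drive_tool", "arguments": {
  "deltas": "0 0 0.02 0 0.045; 0 0 0.04 0 0.045; 0 0 0.05 0 0.045; 0 0 0.05 0 0.045; 0 0 0.05 0 0.045"
}}

```text
clock: 53.65
eef_pos: [670.0, 19.5, 311.7]
tool_rot: [3.14, -0.0, 1.462]
force: [0.1, 0.3, 0.0]
width: 44.9
```

Run:
```python
from h import *
go(670.5,19.3,269,83.7)
p=imaging.get_image('wrist'); save(p,'w27')
```

```text
pos [670.   19.5 311.7] yaw 83.8 force [0.1 0.3 0. ] w 44.9 clk 53.65 q7 0.21
delta m: -0.0001 0.0005 0.0427 turn 0.1
```

View pics/w27.png

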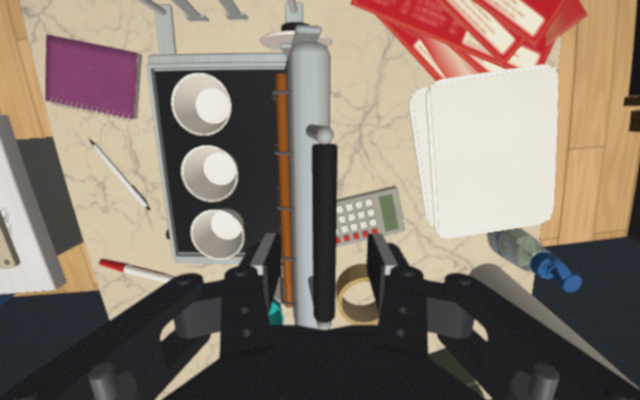

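Emit:
{"name": "drive_tool", "arguments": {
  "deltas": "0 0 0.015 0 0.045; 0 0 0.03 0 0.045; 0 0 0.04 0 0.045; 0 0 0.042 0 0.045; 0 0 0.042 0 0.03; 0 0 0.042 0 0.02; 0 0 0.042 0 0.01; 0 0 0.042 0 0; 0 0 0.042 0 0; 0 0 0.042 0 0; 0 0 0.042 0 0"
}}

```text
clock: 55.08
eef_pos: [670.2, 19.2, 269.5]
tool_rot: [3.14, -0.0, 1.462]
force: [0.6, 0.1, 4.9]
width: 13.0
```

Run:
```python
from h import *
go(670.5,19.3,269,83.7)
```

```text
pos [670.2  19.2 269.5] yaw 83.7 force [0.6 0.1 4.9] w 13.0 clk 55.075 q7 0.23
delta m: 0.0001 0.0003 0.0005 turn 0.0
```

Emit:
{"name": "drive_tool", "arguments": {
  "deltas": "0 -0.012 -0.0015 0 0; 0 -0.022 -0.0025 0 0; 0 -0.032 -0.0025 0 0; 0 -0.0415 -0.0025 0 0; 0 -0.0515 -0.0015 0 0; 0 -0.0615 -0.0005 0 0; 0 -0.071 0.0015 0 0; 0 -0.081 0.004 0 0; 0 -0.0905 0.0065 0 0; 0 -0.1 0.01 0 0; 0 -0.109 0.0135 0 0; 0 -0.118 0.018 0 0"
}}

```text
clock: 56.58
eef_pos: [556.4, 31.8, 252.7]
tool_rot: [3.131, -0.0, 1.462]
force: [12.1, -0.8, -9.9]
width: 12.5
```

Emit:
{"name": "drive_tool", "arguments": {
  "deltas": "0 -0.0085 0.005 0 0; 0 -0.017 0.01 0 0; 0 -0.0255 0.0155 0 0; 0 -0.0335 0.0215 0 0; 0 -0.0385 0.026 0 0; 0 -0.0435 0.0305 0 0; 0 -0.0435 0.0305 0 0; 0 -0.0435 0.0305 0 0"
}}

```text
clock: 57.58
eef_pos: [511.5, 36.8, 220.7]
tool_rot: [3.137, 0.0, 1.462]
force: [4.6, -0.4, 0.4]
width: 13.1
```

```bash
cat >> h.py <<'E'
def housing(p):
    P=cloud(p); c,s=np.cos(np.radians(-6.35)),np.sin(np.radians(-6.35))
    o=np.array([538,32.]); d=P[...,:2]-o; sx=d[...,0]*c+d[...,1]*s; sy=-d[...,0]*s+d[...,1]*c; z=P[...,2]
    m=(abs(sy)<118)&(sx>-60)&(sx<90)&(z>110)&(z<290)
    return m,sx,sy,z
E
python3 - <<'E'
from h import *
go(670.5,19.3,269,83.7)
p=imaging.get_image('wrist'); save(p,'w28')
q=imaging.get_image('scene'); save(q,'s28',(230,130,400,270),4.5)
t=imaging.get_image('top'); save(t,'t28',(240,140,400,260),5)
for n,x in (('w',p),('t',t),('s',q)):
    m,sx,sy,z=housing(x); print(n,m.sum())
    for k in range(-60,90,10):
        mm=m&(abs(sx-k)<5)&(abs(sy)>60)
        if mm.sum()>3: print(k,mm.sum(),np.median(z[mm]).round(1),np.percentile(z[mm],90).round(1))
E
```

```text
pos [511.5  36.8 220.7] yaw 83.7 force [ 4.6 -0.4  0.4] w 13.1 clk 57.575 q7 0.27
delta m: -0.0001 0.1600 -0.0483 turn 0.0
w 41544
-30 180 242.9 244.2
-20 270 237.7 242.5
-10 208 226.8 231.4
0 703 191.0 216.9
10 2604 198.7 202.9
20 2287 204.3 205.5
30 1414 200.4 203.3
40 1059 189.1 193.3
50 894 178.3 182.5
60 793 167.7 171.7
70 686 157.0 161.0
80 511 146.7 150.1
t 680
-30 5 241.9 248.1
-20 7 233.9 242.1
-10 8 226.3 228.3
0 20 195.3 218.7
10 86 198.5 204.2
20 74 203.4 207.6
30 62 199.3 203.5
40 61 188.4 193.0
50 60 177.1 181.8
60 52 167.0 171.4
70 57 155.3 160.1
80 53 145.9 150.7
s 1006
-30 11 241.9 246.3
-20 8 232.7 241.4
-10 8 224.3 229.5
0 79 191.2 200.4
10 208 191.0 201.6
20 96 204.0 207.3
30 13 201.4 205.8
40 19 139.0 160.3
50 4 138.5 167.2
```

View pics/s28.png

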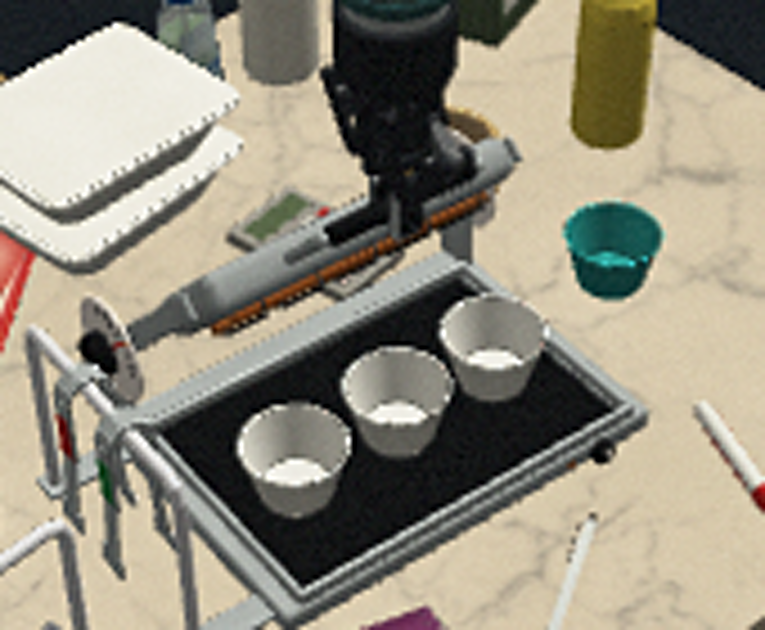

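View pics/w28.png

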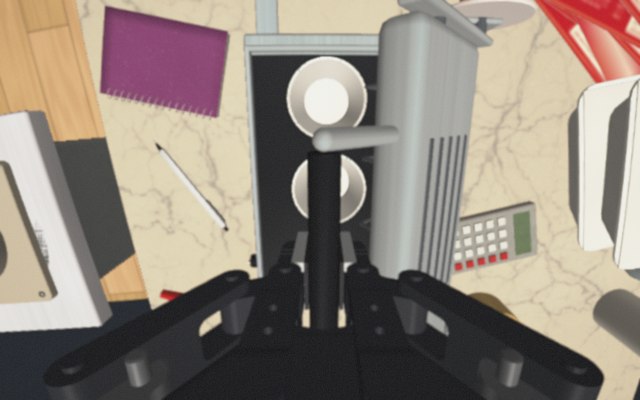

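Emit:
{"name": "drive_tool", "arguments": {
  "deltas": "0 -0.0025 0.0022 0 0; 0 -0.0045 0.0045 0 0; 0 -0.0045 0.0045 0 0; 0 -0.0045 0.0045 0 0"
}}

```text
clock: 58.22
eef_pos: [507.2, 37.3, 216.5]
tool_rot: [3.136, -0.0, 1.462]
force: [6.0, -0.2, 1.9]
width: 13.0
```

```bash
cat >> h.py <<'E'
def hang(x):
    m,sx,sy,z=housing(x); mm=m&(sx>36)&(sx<86); A=np.c_[sx[mm],sy[mm],np.ones(mm.sum())]; b=z[mm]; w=np.ones(len(b),bool)
    for _ in range(6):
        c=np.linalg.lstsq(A[w],b[w],rcond=None)[0]; e=b-A@c; w=abs(e)<3
    print('hood angle',np.degrees(np.arctan(-c[0])).round(2),'sy slope',c[1].round(4),w.sum(),'at40',(c[0]*40+c[2]).round(1))
E
python3 - <<'E'
from h import *
go(670.5,19.3,269,83.7)
hang(imaging.get_image('wrist')); hang(imaging.get_image('top'))
E
```

```text
pos [507.2  37.3 216.5] yaw 83.7 force [ 6.  -0.2  1.9] w 13.0 clk 58.225 q7 0.28
delta m: -0.0001 0.1643 -0.0525 turn 0.0
hood angle 45.34 sy slope -0.0036 8793 at40 184.4
hood angle 45.97 sy slope -0.0009 224 at40 183.5
```

Emit:
{"name": "drive_tool", "arguments": {
  "deltas": "0 -0.001 0.001 0 0; 0 -0.001 0.001 0 0; 0 -0.001 0.001 0 0.015; 0 -0.001 0.001 0 0.025; 0 -0.001 0.001 0 0.04; 0 -0.001 0.001 0 0.045; 0 -0.001 0.001 0 0.045; 0 -0.001 -0.015 0 0.045; 0 -0.001 -0.04 0 0.045; 0 -0.001 -0.08 0 0.045; 0 -0.001 -0.12 0 0.045; 0 -0.001 -0.14 0 0.045"
}}

```text
clock: 59.82
eef_pos: [504.5, 37.0, 359.1]
tool_rot: [3.138, -0.001, 1.461]
force: [1.5, 0.1, 0.2]
width: 44.7
```

Run:
```python
from h import *
go(670.5,19.3,269,83.7)
p=imaging.get_image('wrist');hang(p); save(p,'w30'); hang(imaging.get_image('top'))
q=imaging.get_image('scene'); save(q,'s30',(230,170,310,240),9)
```

```text
pos [504.5  37.  359.1] yaw 83.7 force [1.5 0.1 0.2] w 44.7 clk 59.825 q7 0.12
delta m: 0.0006 0.1670 0.0901 turn 0.0
hood angle 44.62 sy slope -0.0053 5034 at40 182.7
hood angle 45.29 sy slope -0.005 204 at40 181.8
```

View pics/w30.png

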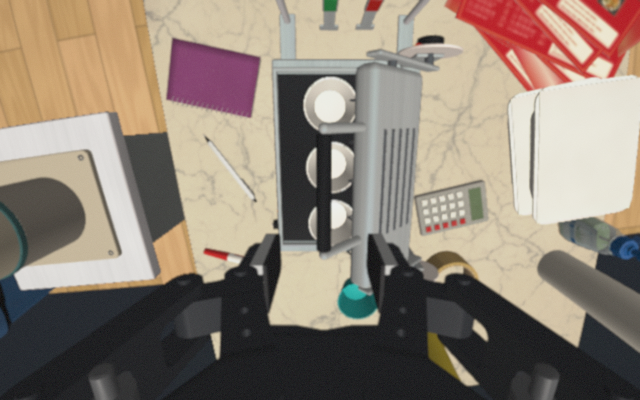

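View pics/s30.png

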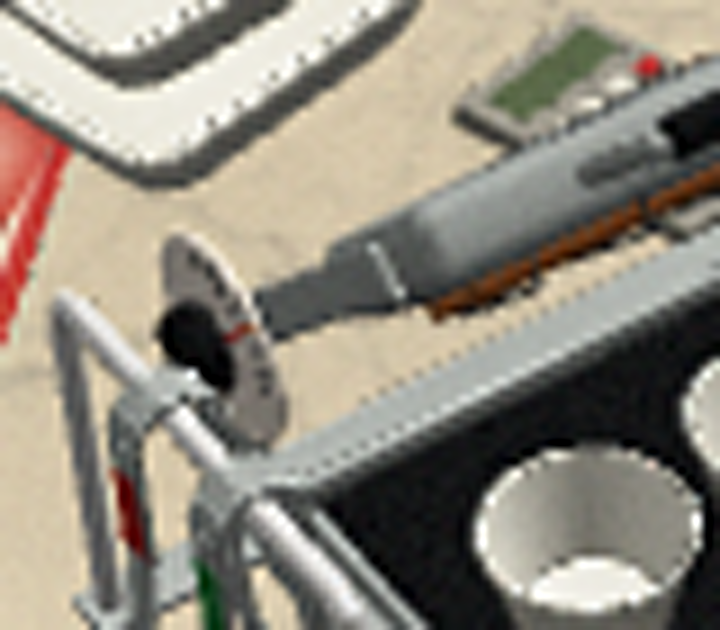

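Emit:
{"name": "drive_tool", "arguments": {
  "deltas": "-0.03 -0.02 -0.03 0 0.045; -0.08 -0.03 -0.05 0 0.045; -0.14 -0.03 -0.05 0 0.045; -0.2 -0.03 -0.05 0 0.045; -0.25 -0.03 -0.05 0 0.045; -0.25 -0.03 -0.05 0 0.045; -0.25 -0.03 -0.05 0 0.045; -0.25 -0.03 -0.05 0 0.045; -0.25 -0.03 -0.05 0 0.045; -0.25 -0.03 -0.05 0 0.045; -0.25 -0.03 -0.05 0 0.045; -0.25 -0.03 -0.05 0 0.045"
}}

```text
clock: 61.48
eef_pos: [446.6, -207.6, 405.8]
tool_rot: [3.142, -0.0, 1.462]
force: [0.1, -0.6, -0.3]
width: 45.1
```

Run:
```python
from h import *
go(670.5,19.3,269,83.7)
t=imaging.get_image('top'); hang(t); save(t,'t31',(170,80,470,280),2.6); P=cloud(t); cups(t)
q=imaging.get_image('scene'); save(q,'s31',(180,130,440,330),3)
```

```text
pos [ 446.6 -207.6  405.8] yaw 83.8 force [ 0.1 -0.6 -0.3] w 45.1 clk 61.475 q7 0.6
delta m: 0.2499 0.1979 0.1368 turn 0.1
hood angle 45.59 sy slope 0.0013 533 at40 182.0
rim [ 711.4 -203.8] r 41.7 n 124 px [379. 159.] rgb [187.  161.5 109. ]
rim [700.1 328.6] r 38.1 n 203 px [236. 164.] rgb [50. 48. 47.]
```

View pics/s31.png

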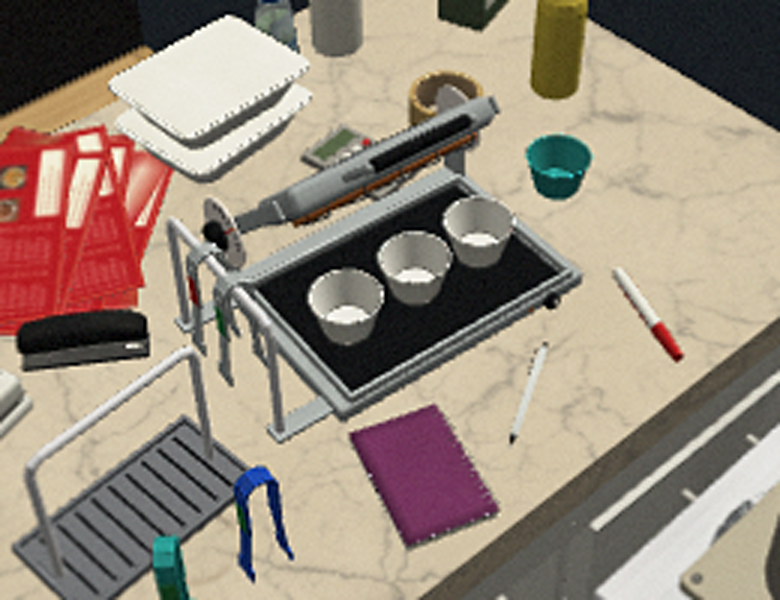

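View pics/t31.png

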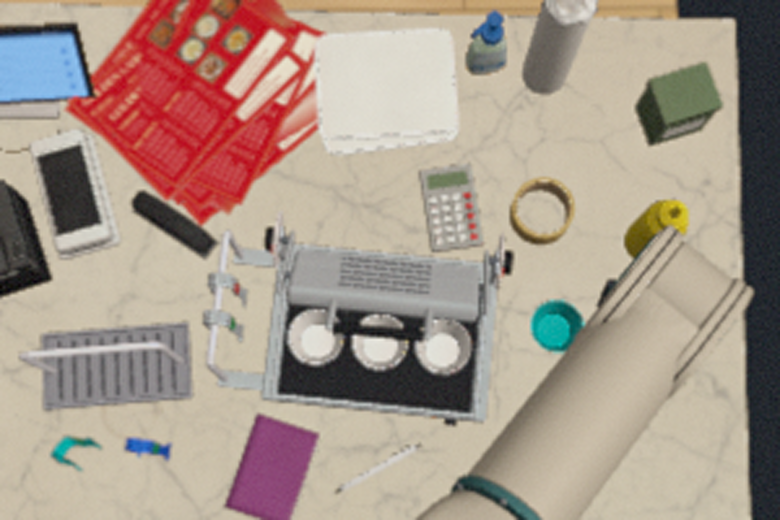

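Everything is in place and the hood angle is unchanged about 2 s after release, so I'm handing in.

```bash
python3 -c "
from h import *
print(ctrl.finish_job())"
```

```text
the job is handed in; nothing more can be done
None
```

The warming station is set up and the job was handed in at about 61.5 s of the 208 s allowed.

- **Hood, first step:** I swung it back to about 100° before moving anything else.
- **Cups:** All three white cups stand upright on the plate, inside the lip. In the images they are spaced about 90 mm apart.
- **Tongs:** The red and the green pair hang astride the station's rail, about 47 mm apart.
- **Hood, last step:** I lowered it and let go. Depth fits after release gave 44.6° (wrist camera) and 45.3° (top camera). About 1.5 s later the top camera gave 45.6°, which is within how closely these fits agree with each other. The red pointer sits over the orange mark.
- **Left alone:** In the last pictures the turquoise cup, blue and turquoise tongs, order pad, calculator, tape roll and bottle are where they started.

The last automatic cup fit on the top image did not see the cups, because it only looks for rims at counter height. For the final state I relied on the pictures and on earlier fits: the left and middle cups were measured on the plate, while the right cup was only checked by eye. The highest force I read was about 28 N at the wrist, while gripping the first cup.

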